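# Stack gel cassettes in the casting stand and clamp them

### The arm

A 6-joint arm with a two-finger parallel gripper is mounted at the origin on the work surface. World frame = base frame: x ahead of the robot, y to its left, z up, the work surface at z = 0. Lengths are in m, angles in rad, forces in N, time in s.
With the tool pointing down it reaches from about 0.3 to 0.875 m from the base axis. Payload 6.4 kg.
Tool frame: the origin (TCP) lies midway between the tips of the shut fingers; the grasp point (between the pads) lies 19 mm behind it; x points along the fingers, y is the direction in which the jaws open and shut, and the axes are right-handed (so a half turn about x gives the same grasp; the last joint's range is limited). The gripper opens to 85 mm and grips with 20 to 120 N. Pads are 22 mm wide; open, the fingers measure 114 mm over their backs; the gripper's body (76 mm by 85 mm) begins 54 mm behind the grasp point. The pads swing forward as they close: fully open they stand 13 mm farther back than shut.
Start: joints at [1.107, 0.181, 1.607, -0, 1.354, -0.206], TCP at [0.147, 0.556, 0.231] pointing down, gripper open.
Joint ranges: [-2.99, 2.99], [-0.89, 2.07], [0.3, 2.58], [-1.14, 4.28], [0, 2.63], [-3.12, 3.12]. Speed limits (rad/s): [2.57, 2.57, 3.01, 3.14, 3.14, 3.14].

### API

Orientations are given as a unit quaternion [w, x, y, z].
In Python, from bench import ctrl gives the robot as it stands.
- The arm moves only by the tool step_arm, never from a script. Its argument "motion" is a list of rows, each a list of 7 numbers: the shift along the tool's x, y, z in mm, then the turn, a rotation vector about the tool's x, y, z in degrees, then the closure in counts, from 0 (fully open) to 255 (shut). In form: [[tx, ty, tz, rx, ry, rz, hand], ...]. A call has 1 to 10 rows; each row is the pose to reach, as a shift and turn from the pose commanded when the call began, along the tool's axes at that moment; what a row does not reach only later rows make up. A row lasts 1/8 s, in which the tool goes at most 62.5 mm and 10.7 degrees, less where a joint would pass 70% of its speed; a pose out of reach is approached as far as the arm can. A call with a gripper value outside its range is refused whole. The fingers move at their own pace and stop on an object; the grip force is fixed at half the most. Time passes only in rows, so rows that repeat a pose let the fingers close. It gives the time, the measured TCP pose, the force and the opening at its end, in the units of the state.
- ctrl.get_obs(): the state, without advancing time (a new reading comes with each control period).
- ctrl.camera(name): name is "scene" or "top" or "wrist"; returns (picture, depth): 384x512x3 uint8, red, green, blue; 384x512 float32, m along the optical axis (not along the pixel's ray), 0 where there is no reading.
- ctrl.camera_info(name): a dict with "fx", "fy", "cx", "cy" (pixels), "T" (4x4, takes a point from camera to world coordinates); the wrist camera has in their place "hand_eye" (4x4, takes a point from camera to tool coordinates, whose origin is the TCP and whose axes are the tool frame's). Camera axes: x right, y down, z forward; pixel columns grow to the right and rows downward; lengths in m; the calibration is good to about 2 mm. A picture is of the moment at which its call begins: read the wrist's pose just before it. camera_info takes no time and is no camera call.
- ctrl.hand_in(): hands the job in, once; it reports no verdict.
The state is a dict: "time_s": time; "q": joint angles; "dq": joint speeds; "joint_efforts": joint torques, N m; "eef_pos": TCP position; "eef_rot": TCP orientation; "wrist_force": force on the tool from outside, world axes, zero at the start; "torque": the same for the moment, N m; "opening": opening from 0.0 (shut) to 1.0 (fully open).
Only numpy, scipy, OpenCV 4.12 (cv2) and the standard library are available. Lean on these libraries where they do the work, as an engineer would, in place of code of your own. Each camera call takes 0.05 s, during which the arm holds its last target. There are 200 camera calls.

### The job

Get the casting stand ready for pouring: stack all the gel cassettes on its bed, glass side up, with one blue separator sheet between each cassette and the next and none below or above, then lay the orange face plate on top and swing the clamp over so that its bar bears on the face plate. Square every part up on the bed, flush against the gasket, the cassettes with their black foot edge. The sheets lie too snugly in their tray to be taken up flat, so draw the top one out over the open front until its end can be pinched; leave those you do not need in the tray.

Things in the scene. Friction and masses are not known exactly. Their poses are not given: they have to be found in the camera images.
- stand: casting stand lying on its back (fixed). Origin: on the bench under the bed; x to the gasket, away from the robot. Base plate x -77 to 108, 100 wide, 8 thick. White bed 44 wide, x -50 to 50, top z 35, narrower than the parts. Gasket bar across the far end, face at x 50, with side guides x 38 to 60, 74 apart; tops z 89. Clamp cheeks x 69 to 91, y +-47, top z 118 (mm)
- bed (a point): point on the stand at the far end of the bed: level with the bed's top, in the middle of its width, on the gasket's face. Axes as the stand's (x to the gasket end, y to the left, z up), so parts lie on its -x side
- clamp (a joint): swing-over clamp, 300 g; hinge line along y at x 80, z 107 mm of the stand. 0: frame level over the bed; grows as it opens up and back; starts leaning back, at rest at its stop near 1.95 rad. Pushed towards the robot past upright (1.57) it sinks by its own weight at about 0.5 rad/s until its bar bears on what lies below: about 0.01 on a stack with four cassettes, -0.12 with three
- clamp_handle (a point): middle of the clamp's round red cross bar (84 mm long along y, 10 mm thick; to open the clamp again, pinch and lift it), at the free end of the frame, 125 mm from the hinge. Two side arms at y +-39 mm join it to the hinge, the space between them is open apart from the pressure bar
- clamp_bar (a point): middle, on its axis, of the clamp's black pressure bar (12 mm thick, along y), 85 mm from the hinge and 18 mm below the line of the arms when closed
- cassette1: gel cassette lying on the bench: white ceramic plate below, green glass with a wide notch above, 100 (x) x 64 (y) x 8 mm, 120 g. Origin: centre of its underside; x points from the notched end to the foot end (black taped edge), z up. May be absent
- cassette2: gel cassette lying on the bench: white ceramic plate below, green glass with a wide notch above, 100 (x) x 64 (y) x 8 mm, 120 g. Origin: centre of its underside; x points from the notched end to the foot end (black taped edge), z up. May be absent
- cassette3: gel cassette lying on the bench: white ceramic plate below, green glass with a wide notch above, 100 (x) x 64 (y) x 8 mm, 120 g. Origin: centre of its underside; x points from the notched end to the foot end (black taped edge), z up. May be absent
- cassette4: gel cassette lying on the bench: white ceramic plate below, green glass with a wide notch above, 100 (x) x 64 (y) x 8 mm, 120 g. Origin: centre of its underside; x points from the notched end to the foot end (black taped edge), z up. May be absent
- foot1 (a point): middle of the lower edge of cassette1's foot end, 50 mm from its origin along its x
- foot2 (a point): middle of the lower edge of cassette2's foot end, 50 mm from its origin along its x
- foot3 (a point): middle of the lower edge of cassette3's foot end, 50 mm from its origin along its x
- foot4 (a point): middle of the lower edge of cassette4's foot end, 50 mm from its origin along its x
- tray: white shelf for the sheets (fixed), its open front towards the robot. Origin: on the bench under its centre; x to its back. Shelf top at z 40 mm, from the front edge at x -52 to the back wall at x 54; side walls 73 mm apart inside, 4 mm thick, top at z 54 mm, so fingers cannot get down beside a sheet that lies fully in
- sheet1: blue plastic separator sheet 100 (x) x 68 (y) x 3 mm, 25 g, lowest of the pile of four on the tray, its front end near the tray's front edge. Origin: centre of its underside; x along its length to the back of the tray. Pressed from above with the fingertips it can be dragged out at the front. Flush in the stand, its centre lies 50 mm from the gasket
- sheet2: blue plastic separator sheet 100 (x) x 68 (y) x 3 mm, 25 g, second of the pile of four on the tray, its front end near the tray's front edge. Origin: centre of its underside; x along its length to the back of the tray. Pressed from above with the fingertips it can be dragged out at the front. Flush in the stand, its centre lies 50 mm from the gasket
- sheet3: blue plastic separator sheet 100 (x) x 68 (y) x 3 mm, 25 g, third of the pile of four on the tray, its front end near the tray's front edge. Origin: centre of its underside; x along its length to the back of the tray. Pressed from above with the fingertips it can be dragged out at the front. Flush in the stand, its centre lies 50 mm from the gasket
- sheet4: blue plastic separator sheet 100 (x) x 68 (y) x 3 mm, 25 g, top of the pile of four on the tray, its front end near the tray's front edge. Origin: centre of its underside; x along its length to the back of the tray. Pressed from above with the fingertips it can be dragged out at the front. Flush in the stand, its centre lies 50 mm from the gasket
- faceplate: orange face plate lying on the bench, 100 (x) x 64 (y) x 8 mm, 80 g, same on both ends. Origin: centre of its underside. Flush in the stand, its centre lies 50 mm from the gasket
- jar: specimen jar with red lid, 56 mm wide, 65 mm high, loose on the bench; not to be disturbed. Origin: centre of its underside
- soap: green pump bottle of hand soap, 66 mm wide, 153 mm high, loose; not to be disturbed. Origin: centre of its underside
- tally: ivory cell tally counter, 150 (x) x 170 (y) x 80 mm, loose; not to be disturbed. Origin: centre of its underside
Not all that is in view belongs to the job. There is more than one size of the faceplate; the one meant has the size given above. Leave any purple look-alike of the cassette4 alone.

How it is judged:
By the outcome, as a careful person would: the job done as asked, in the order asked, and still so for the second after the job is handed in, with the robot touching nothing.
Of cassette1, cassette2, cassette3, cassette4 only 3 to 4 are there at a start; the rules pass over those that are not, and their reading is None.
At some moment in a run one of faceplate may be knocked a few centimetres aside while the robot is not near it.
It also fails if it takes over 210 s, if anything falls off the work surface, if the arm or the gripper's body presses on something with over 40 N, if the wrist force passes 120 N, or if a joint passes its speed limit or range.

## Working session

There is one attempt and no reset: what is moved stays moved. The work goes in short steps, Python scripts to look and compute and a tool call to move; the robot and the scene stay as the last step left them, time stands still between calls to the robot, and variables do not carry over. Pictures are saved under pics/ and viewed, about 12 in all and at most 16, crops included, and the job is handed in when it is done.

Besides the shell and the picture viewer there is one more tool, called after "Emit:" by a JSON object that holds its "fn" and its "kwargs", one argument or row to a line. step_arm: Moves the arm, as the interface text tells. Its arguments: {"type":"object","properties":{"motion":{"type":"array","items":{"type":"array","items":{"type":"number"}}}},"required":["motion"]}

```bash
ls; mkdir -p pics
cat > h.py <<'E'
import numpy as np, cv2
from bench import ctrl
from scipy.spatial.transform import Rotation as R
def tool():
    o=ctrl.get_obs(); w,x,y,z=o["eef_rot"]
    T=np.eye(4); T[:3,:3]=R.from_quat([x,y,z,w]).as_matrix(); T[:3,3]=o["eef_pos"]; return T,o
def snap(name,save=None):
    T,o=tool(); im,d=ctrl.camera(name); ci=ctrl.camera_info(name)
    C=T@np.array(ci["hand_eye"]) if name=="wrist" else np.array(ci["T"])
    if save: cv2.imwrite(f"pics/{save}.png",im[:,:,::-1])
    np.savez(f"/tmp/{name}.npz",im=im,d=d,C=C,K=[ci["fx"],ci["fy"],ci["cx"],ci["cy"]])
    return im,d
def cloud(name):
    f=np.load(f"/tmp/{name}.npz"); fx,fy,cx,cy=f["K"]; d=f["d"]
    v,u=np.mgrid[:d.shape[0],:d.shape[1]]
    P=np.stack([(u-cx)/fx*d,(v-cy)/fy*d,d,np.ones_like(d)],-1)@f["C"].T
    return f["im"],d,P[...,:3]
def at(name,pts):
    im,d,P=cloud(name)
    for u,v in pts: print((u,v),np.round(P[v,u]*1000,1),im[v,u])
def move_to(p,Rg=None):
    "shift (mm) in tool axes and rotvec deg from the present pose to goal"
    T,o=tool(); s=T[:3,:3].T@(np.array(p)-T[:3,3])*1000
    r=np.zeros(3) if Rg is None else np.degrees(R.from_matrix(T[:3,:3].T@Rg).as_rotvec())
    return np.round(s,1),np.round(r,1)
E
python3 - <<'E'
from h import *
a,_=snap("top","top1"); b,_=snap("scene","scene1")
T,o=tool(); print(np.round(T,3),o); print(ctrl.camera_info("wrist")); print(ctrl.camera_info("top"))
E
```

```text
pics
[[-0.001  0.255  0.967  0.146]
 [-0.001  0.967 -0.255  0.556]
 [-1.    -0.002 -0.     0.23 ]
 [ 0.     0.     0.     1.   ]] {'time_s': 0.1, 'q': array([ 1.10669607e+00,  1.81511307e-01,  1.60790721e+00,  6.72844952e-06,
        1.35382128e+00, -2.06292527e-01]), 'dq': array([ 0.0004176 , -0.00068899, -0.00182074,  0.00039708, -0.00204808,
       -0.00098218]), 'joint_efforts': array([ 1.14845656e-05, -4.45880663e+01, -3.52237344e+01, -8.38415485e-05,
        4.17992022e-03, -2.13474414e-05]), 'eef_pos': array([0.14634837, 0.55554108, 0.23044958]), 'eef_rot': array([ 0.70104613,  0.09034788,  0.70143365, -0.09144624]), 'wrist_force': array([-0.7613784 ,  0.28850942,  0.75995209]), 'torque': array([ 0.04337314,  0.02665399, -0.03275636]), 'opening': 1.0041038962760997}
{'fx': 299.6041332349637, 'fy': 299.6041332349637, 'cx': 249.3617849489228, 'cy': 188.1596256289768, 'hand_eye': array([[ 1.35302361e-04, -2.77585600e-01,  9.60700899e-01,
        -1.40796267e-01],
       [ 9.99999564e-01,  9.24907055e-04,  1.26406229e-04,
         8.28726873e-04],
       [-9.23647588e-04,  9.60700463e-01,  2.77585604e-01,
        -6.94249042e-02],
       [ 0.00000000e+00,  0.00000000e+00,  0.00000000e+00,
         1.00000000e+00]])}
{'fx': 484.742101969848, 'fy': 484.742101969848, 'cx': 255.05067273599758, 'cy': 199.24479942347284, 'T': array([[ 0.02753949, -0.98756962,  0.15475085,  0.34381741],
       [-0.99954723, -0.02908259, -0.00771603,  0.12320582],
       [ 0.01212068, -0.15446829, -0.9879234 ,  1.78423248],
       [ 0.        ,  0.        ,  0.        ,  1.        ]])}
```

View pics/top1.png

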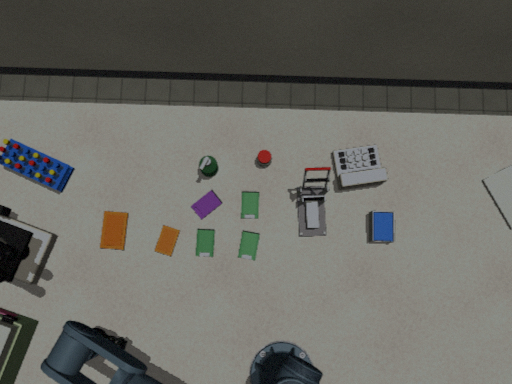

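View pics/scene1.png

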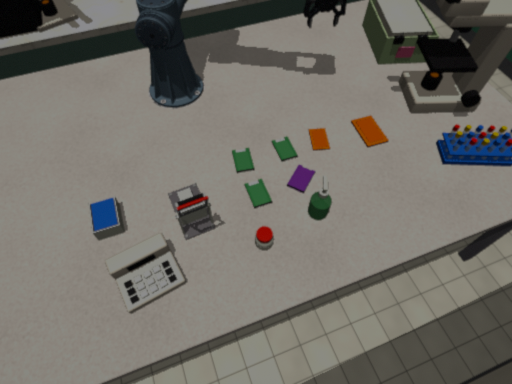

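The top view shows three green cassettes at (250,205), (205,243) and (249,245). The purple look-alike is at (207,204). Of the two orange plates, (168,240) is small and (114,230) is large. The stand is at (312,200) with its clamp leaning back, the tray with blue sheets is at (382,227), and the jar, soap and tally are on the far side. I'll measure them all and make a close crop.

Run:
```python
from h import *
im,d,P=cloud("top")
hsv=cv2.cvtColor(im,cv2.COLOR_RGB2HSV)
H,S,V=[hsv[...,i].astype(int) for i in range(3)]
m={"green":(H>50)&(H<80)&(S>90)&(V>60),"orange":(H<20)&(S>150)&(V>120),"purple":(H>125)&(H<160)&(S>100),"blue":(H>100)&(H<120)&(S>150)&(V>90),"red":((H<5)|(H>175))&(S>150)&(V>120)}
for k,b in m.items():
    n,l,st,c=cv2.connectedComponentsWithStats(b.astype(np.uint8))
    for i in range(1,n):
        if st[i,4]<40: continue
        p=P[l==i]*1000; p=p[p[:,2]>-20]; 
        if len(p)<30: continue
        r=cv2.minAreaRect(p[:,:2].astype(np.float32))
        print(k,np.round(c[i]),st[i,4],"ctr",np.round(r[0]),"size",np.round(r[1]),"ang",round(r[2],1),"z",np.round(np.median(p[:,2]),1))
crop=cv2.resize(im[145:265,150:400],None,fx=3.2,fy=3.2,interpolation=cv2.INTER_CUBIC)
cv2.imwrite("pics/crop1.png",crop[:,:,::-1])
```

```text
green [250. 204.] 358 ctr [496. 125.] size [305.  59.] ang 1.5 z 7.8
green [205. 241.] 384 ctr [432. 216.] size [234. 104.] ang 70.2 z 7.5
green [248. 244.] 367 ctr [423. 135.] size [ 60. 152.] ang 80.8 z 7.5
orange [264. 156.] 121 ctr [776.  86.] size [53. 45.] ang 56.8 z 63.4
orange [113. 230.] 822 ctr [457. 393.] size [569. 138.] ang 81.0 z 10.9
orange [167. 240.] 437 ctr [418. 287.] size [357.  96.] ang 73.0 z 7.2
purple [206. 204.] 417 ctr [497. 202.] size [335.  95.] ang 40.7 z 7.4
blue [ 37. 163.] 769 ctr [727. 932.] size [277.  98.] ang 67.0 z 58.9
blue [383. 226.] 518 ctr [ 469. -131.] size [108. 556.] ang 15.3 z 51.7
red [264. 156.] 121 ctr [776.  86.] size [53. 45.] ang 56.8 z 63.4
red [316. 168.] 43 ctr [696. -91.] size [ 6. 76.] ang 2.0 z 227.3
```

View pics/crop1.png

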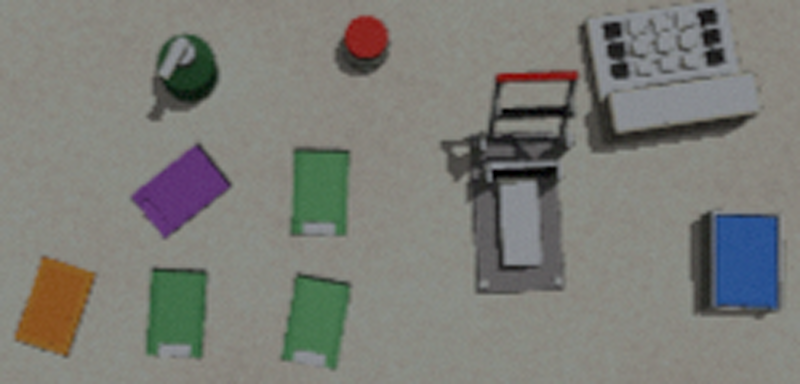

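Three cassettes are present, all with the dark foot edge away from the robot, so I need two sheets. The face plate wanted is the small one at (168,240); the large one at (114,230) is the wrong size. Next I'll take a closer look with the wrist camera.

Run:
```python
from h import *
Rg=np.array([[0,0,1],[0,1,0],[-1,0,0]],float)
print(move_to([.42,.04,.31],Rg))
```

```text
(array([ -79. , -428.9,  396. ]), array([-14.8,  -0. ,   0.1]))
```

Emit:
{"fn": "step_arm", "kwargs": {
  "motion": [
    [-79, -429, 396, -14.8, 0, 0, 0],
    [-79, -429, 396, -14.8, 0, 0, 0],
    [-79, -429, 396, -14.8, 0, 0, 0],
    [-79, -429, 396, -14.8, 0, 0, 0],
    [-79, -429, 396, -14.8, 0, 0, 0],
    [-79, -429, 396, -14.8, 0, 0, 0],
    [-79, -429, 396, -14.8, 0, 0, 0],
    [-79, -429, 396, -14.8, 0, 0, 0],
    [-79, -429, 396, -14.8, 0, 0, 0],
    [-79, -429, 396, -14.8, 0, 0, 0]
  ]
}}

```text
time_s: 1.35
eef_pos: [0.421, 0.0373, 0.3105]
eef_rot: [0.707, 0.001, 0.707, -0.001]
wrist_force: [-0.4, 0.1, -0.3]
opening: 1.002
```

Emit:
{"fn": "step_arm", "kwargs": {
  "motion": [
    [0, 0, 0, 0, 0, 0, 0],
    [0, 0, 0, 0, 0, 0, 0],
    [0, 0, 0, 0, 0, 0, 0]
  ]
}}

```text
time_s: 1.72
eef_pos: [0.4195, 0.0413, 0.31]
eef_rot: [0.707, -0.001, 0.707, 0.001]
wrist_force: [0.4, 0.8, -0.5]
opening: 1.002
```

```bash
cat >> h.py <<'E'
def onplane(name,uv,z):
    f=np.load(f"/tmp/{name}.npz"); fx,fy,cx,cy=f["K"]; C=f["C"]; uv=np.atleast_2d(uv).astype(float)
    r=np.c_[(uv[:,0]-cx)/fx,(uv[:,1]-cy)/fy,np.ones(len(uv))]@C[:3,:3].T
    s=(z/1000-C[2,3])/r[:,2]; return ((C[:3,3]+r*s[:,None])*1000)[:,:2]
def blobs(name,masks,minA=300):
    im=np.load(f"/tmp/{name}.npz")["im"]; _,d,P=cloud(name)
    h=cv2.cvtColor(im,cv2.COLOR_RGB2HSV).astype(int); H,S,V=h[...,0],h[...,1],h[...,2]
    allm={"green":((H>50)&(H<80)&(S>90)&(V>60),8),"orange":((H>4)&(H<20)&(S>150)&(V>100),8),"purple":((H>125)&(H<160)&(S>100),8),"blue":((H>100)&(H<120)&(S>150)&(V>60),52)}
    for k in masks:
        b,z=allm[k]
        b=cv2.morphologyEx(b.astype(np.uint8),cv2.MORPH_OPEN,np.ones((3,3)))
        n,l,st,c=cv2.connectedComponentsWithStats(b)
        for i in range(1,n):
            if st[i,4]<minA: continue
            v,u=np.where(l==i); zz=np.median(P[v,u,2])*1000
            p=onplane(name,np.c_[u,v],z).astype(np.float32); r=cv2.minAreaRect(p)
            print(k,np.round(c[i]),st[i,4],"ctr",np.round(r[0],1),"size",np.round(r[1],1),"ang",round(r[2],1),"zmed",round(zz,1))
E
python3 - <<'E'
from h import *
print(np.round(tool()[0],3)); im,d=snap("wrist")
cv2.imwrite("pics/w1.png",cv2.resize(im,None,fx=1.56,fy=1.56,interpolation=cv2.INTER_CUBIC)[:,:,::-1])
blobs("wrist",["green","orange","purple","blue"])
E
```

```text
[[-0.001 -0.002  1.     0.42 ]
 [ 0.     1.     0.002  0.041]
 [-1.     0.    -0.001  0.31 ]
 [ 0.     0.     0.     1.   ]]
green [307. 172.] 2277 ctr [450.4 129.8] size [61.9 95.6] ang 81.4 zmed 6.3
green [412. 176.] 2273 ctr [455.7 288.6] size [62.6 94.7] ang 89.0 zmed 6.3
green [302. 260.] 1745 ctr [598.8 129.9] size [61.5 95.9] ang 89.7 zmed 6.3
orange [496. 180.] 1833 ctr [459.6 427.3] size [62.5 97.3] ang 74.0 zmed 6.6
purple [405. 252.] 1562 ctr [588.1 297.9] size [65.1 73. ] ang 40.9 zmed 6.2
```

View pics/w1.png

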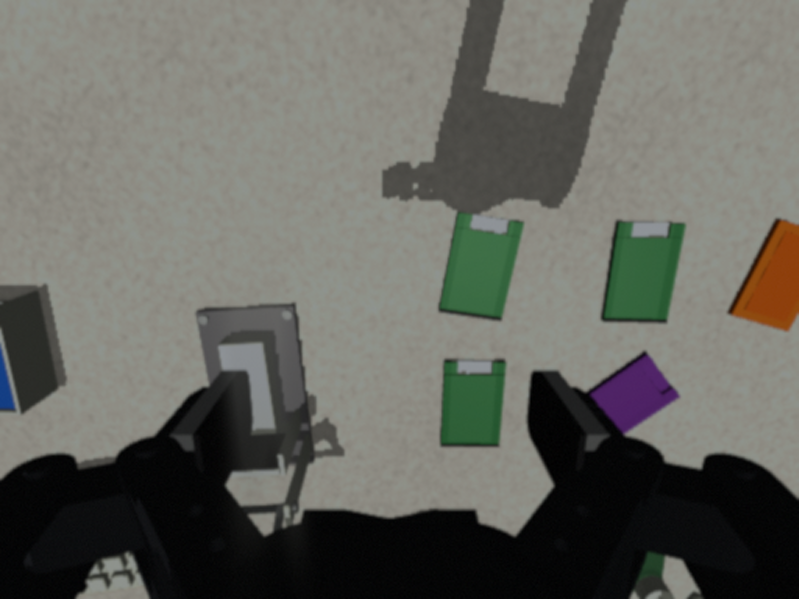

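This view is inverted (down is +x, right is +y). It shows the three cassettes with notches near the robot, plus the purple and orange plates. Now I'll look at the stand and tray from closer.

Emit:
{"fn": "step_arm", "kwargs": {
  "motion": [
    [50, -150, 30, 0, 0, 0, 0],
    [50, -150, 30, 0, 0, 0, 0],
    [50, -150, 30, 0, 0, 0, 0],
    [50, -150, 30, 0, 0, 0, 0],
    [50, -150, 30, 0, 0, 0, 0],
    [50, -150, 30, 0, 0, 0, 0]
  ]
}}

```text
time_s: 2.52
eef_pos: [0.4504, -0.1085, 0.2608]
eef_rot: [0.707, -0.001, 0.707, 0.001]
wrist_force: [0.5, 0.0, -0.1]
opening: 1.0
```

Run:
```python
from h import *
print(np.round(tool()[0],3)); im,d=snap("wrist")
cv2.imwrite("pics/w2.png",cv2.resize(im,None,fx=1.56,fy=1.56,interpolation=cv2.INTER_CUBIC)[:,:,::-1])
blobs("wrist",["blue"])
```

```text
[[ 0.001 -0.002  1.     0.45 ]
 [-0.     1.     0.002 -0.109]
 [-1.    -0.     0.001  0.261]
 [ 0.     0.     0.     1.   ]]
blue [ 57. 221.] 4065 ctr [ 528.8 -349.4] size [ 67.5 102.1] ang 89.5 zmed 50.3
```

View pics/w2.png

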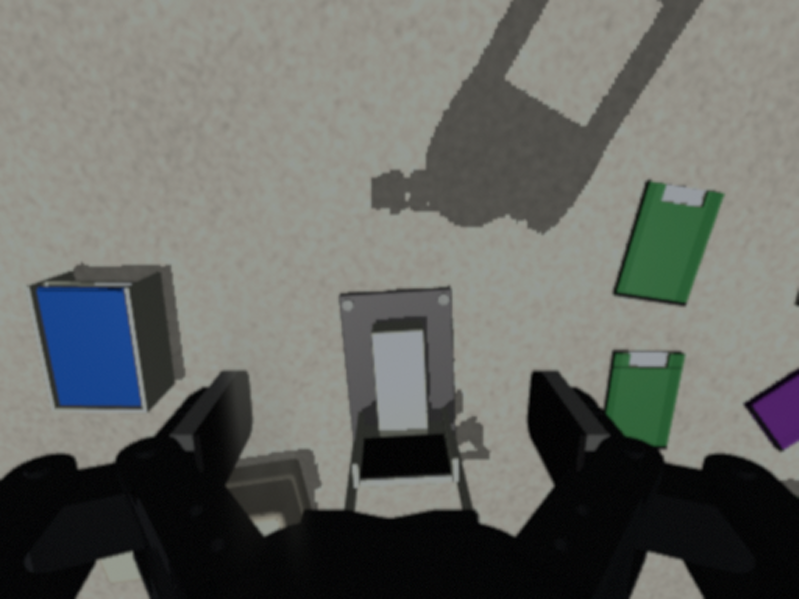

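The stand is at centre: the white bed runs from (373,334) to (429,430), the gasket is the black bar at (405,455), and the tray with its blue sheets is at (90,345). I'll fit the bed edges.

Run:
```python
from h import *
im,d,P=cloud("wrist")
g=im.astype(int); b=np.zeros(im.shape[:2],np.uint8)
w=(g.min(2)>130); w[:, :225]=0; w[:,285:]=0; w[:205]=0; w[282:]=0
n,l,st,c=cv2.connectedComponentsWithStats(w.astype(np.uint8))
i=1+np.argmax(st[1:,4]); print(st[i],c[i]); v,u=np.where(l==i); print("z bed",np.median(P[v,u,2])*1000)
p=onplane("wrist",np.c_[u,v],35)
r=cv2.minAreaRect(p.astype(np.float32)); print(r)
# left/right edges by row
rows=np.unique(v)[4:-4]; L=[];Rr=[]
for y in rows:
    s=u[v==y]; L.append((s.min()-.5,y)); Rr.append((s.max()+.5,y))
for E in (L,Rr):
    q=onplane("wrist",E,35); a=np.polyfit(q[:,0],q[:,1],1); print("edge slope",np.degrees(np.arctan(a[0])),"y at x=560",np.polyval(a,560),q[0],q[-1])
print("base near corners",onplane("wrist",[[341/1.5625,297/1.5625],[450/1.5625,289/1.5625]],8))
print("bed near/far mid",onplane("wrist",[[398.5/1.5625,332/1.5625],[404/1.5625,431/1.5625]],35))
at("wrist",[(258,300),(230,303),(288,303)])
```

```text
[ 239  212   34   63 1903] [255.96794535 243.12664214]
z bed 33.32011725751977
((566.1705932617188, -98.64064025878906), (91.14260864257812, 41.74187088012695), 4.054795742034912)
edge slope 4.030397992624708 y at x=560 -120.03428935966697 [ 525.2321843  -122.02947229] [ 605.14949016 -117.03145306]
edge slope 3.7965617734953985 y at x=560 -78.15798202501952 [525.08352688 -80.13676357] [604.99853968 -75.52934849]
base near corners [[ 497.94906451 -150.56056087]
 [ 490.33288161  -55.2569348 ]]
bed near/far mid [[ 520.24194062 -100.41826594]
 [ 614.25971709  -94.70381752]]
(258, 300) [621.7 -96.6  77.8] [4 2 4]
(230, 303) [ 623.2 -131.7   81.8] [72 74 69]
(288, 303) [619.4 -59.9  86.6] [41 42 39]
```

```bash
cat >> h.py <<'E'
Rg0=np.array([[0,0,1],[0,1,0],[-1,0,0]],float)
def way(goals,start=None):
    "goals (x,y,z,yaw) mm,deg -> rows relative to the start goal (or the measured pose)"
    T,o=tool()
    if start is not None:
        T=np.eye(4); T[:3,:3]=R.from_euler('z',start[3],degrees=True).as_matrix()@Rg0; T[:3,3]=np.array(start[:3])/1000
    for g in goals:
        G=R.from_euler('z',g[3],degrees=True).as_matrix()@Rg0
        s=T[:3,:3].T@(np.array(g[:3])/1000-T[:3,3])*1000; r=np.degrees(R.from_matrix(T[:3,:3].T@G).as_rotvec())
        print(g,"->",np.round(s,1),np.round(r,1))
S0=np.array([570.5,-97.8]); SY=4.1
def st(x,y,z):
    c,s=np.cos(np.radians(SY)),np.sin(np.radians(SY)); return (round(S0[0]+c*x-s*y,1),round(S0[1]+s*x+c*y,1),z,SY)
E
python3 - <<'E'
from h import *
way([(601,130.5,200,-.3),(601,130.5,30,-.3),(601,130.5,-4,-.3)])
way([st(-6,0,200),st(-6,0,60),st(-6,0,33)],(601,130.5,100,-.3))
E
```

```text
(601, 130.5, 200, -0.3) -> [ 60.9 238.8 151.1] [0.4 0.1 0. ]
(601, 130.5, 30, -0.3) -> [230.9 238.9 151. ] [0.4 0.1 0. ]
(601, 130.5, -4, -0.3) -> [264.9 238.9 151. ] [0.4 0.1 0. ]
(np.float64(564.5), np.float64(-98.2), 200, 4.1) -> [-100.  -228.9  -35.3] [-4.4  0.   0. ]
(np.float64(564.5), np.float64(-98.2), 60, 4.1) -> [  40.  -228.9  -35.3] [-4.4  0.   0. ]
(np.float64(564.5), np.float64(-98.2), 33, 4.1) -> [  67.  -228.9  -35.3] [-4.4  0.   0. ]
```

Emit:
{"fn": "step_arm", "kwargs": {
  "motion": [
    [61, 239, 151, 0.4, 0, 0, 40],
    [61, 239, 151, 0.4, 0, 0, 40],
    [61, 239, 151, 0.4, 0, 0, 40],
    [61, 239, 151, 0.4, 0, 0, 40],
    [61, 239, 151, 0.4, 0, 0, 40],
    [231, 239, 151, 0.4, 0, 0, 40],
    [231, 239, 151, 0.4, 0, 0, 40],
    [231, 239, 151, 0.4, 0, 0, 40],
    [255, 239, 151, 0.4, 0, 0, 40],
    [255, 239, 151, 0.4, 0, 0, 40]
  ]
}}

```text
time_s: 3.82
eef_pos: [0.5989, 0.1302, 0.0033]
eef_rot: [0.706, 0.002, 0.709, -0.002]
wrist_force: [0.3, -0.3, -0.2]
opening: 0.845
```

Emit:
{"fn": "step_arm", "kwargs": {
  "motion": [
    [5, 0, 0, 0, 0, 0, 40],
    [8, 0, 0, 0, 0, 0, 40],
    [8, 0, 0, 0, 0, 0, 40]
  ]
}}

```text
time_s: 4.2
eef_pos: [0.6016, 0.1294, -0.0019]
eef_rot: [0.708, 0.002, 0.707, -0.002]
wrist_force: [-0.3, -1.5, -0.3]
opening: 0.837
```

Run:
```python
from h import *
T,o=tool(); print(T[:3,3]*1000,o["opening"],o["wrist_force"]); im,d=snap("wrist","w3")
```

```text
[601.6252129  129.38036796  -1.86962639] 0.8367561067930909 [-0.28082667 -1.45243152 -0.26864277]
```

View pics/w3.png

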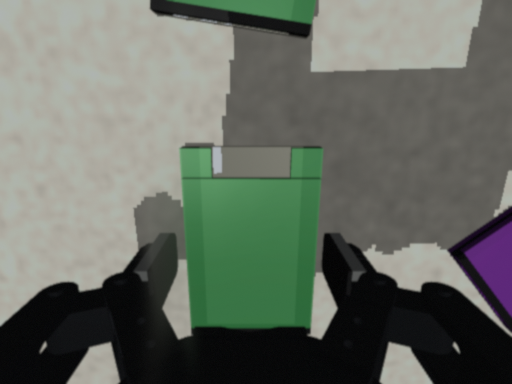

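The fingers straddle the cassette evenly. I'll lower 2 mm, close and lift a little.

Emit:
{"fn": "step_arm", "kwargs": {
  "motion": [
    [2, 0, 0, 0, 0, 0, 40],
    [2, 0, 0, 0, 0, 0, 255],
    [2, 0, 0, 0, 0, 0, 255],
    [2, 0, 0, 0, 0, 0, 255],
    [2, 0, 0, 0, 0, 0, 255]
  ]
}}

```text
time_s: 4.88
eef_pos: [0.6016, 0.1293, -0.0041]
eef_rot: [0.707, 0.002, 0.707, -0.002]
wrist_force: [-0.3, 0.4, 5.4]
opening: 0.724
```

Emit:
{"fn": "step_arm", "kwargs": {
  "motion": [
    [-30, 0, 0, 0, 0, 0, 255],
    [-60, 0, 0, 0, 0, 0, 255],
    [-100, 0, 0, 0, 0, 0, 255],
    [-100, 0, 0, 0, 0, 0, 255],
    [-100, 0, 0, 0, 0, 0, 255]
  ]
}}

```text
time_s: 5.5
eef_pos: [0.6003, 0.1293, 0.0943]
eef_rot: [0.707, 0.002, 0.708, -0.002]
wrist_force: [0.3, -0.5, -1.1]
opening: 0.722
```

Run:
```python
from h import *
T,o=tool(); print(T[:3,3]*1000,o["opening"],o["wrist_force"]); im,d=snap("wrist","w4"); 
at("wrist",[(250,165),(250,200),(250,260),(190,160),(250,320)])
way([st(-5,0,120),st(-5,0,60),st(-5,0,40)])
```

```text
[600.30415209 129.29148481  94.31847562] 0.7220885001455697 [ 0.32368088 -0.53155702 -1.10064392]
(250, 165) [559.5 130.4  97.7] [115 114 105]
(250, 200) [574.5 130.3 104.4] [ 74 131  83]
(250, 260) [605.4 130.2 104.2] [ 59 116  69]
(190, 160) [555.6 104.  104.9] [ 88 145  98]
(250, 320) [639.1 130.  105.7] [ 57 114  67]
(np.float64(565.5), np.float64(-98.2), 120, 4.1) -> [ -26.3 -227.7  -32.9] [-4.5 -0.2 -0. ]
(np.float64(565.5), np.float64(-98.2), 60, 4.1) -> [  33.7 -227.7  -32.7] [-4.5 -0.2 -0. ]
(np.float64(565.5), np.float64(-98.2), 40, 4.1) -> [  53.7 -227.7  -32.6] [-4.5 -0.2 -0. ]
```

View pics/w4.png

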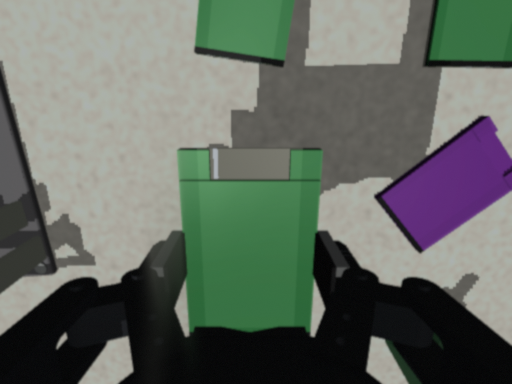

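The cassette is held level, its underside about 4 mm above the TCP, which agrees with the bench grasp. I'll carry it to the bed 6 mm short of flush.

Emit:
{"fn": "step_arm", "kwargs": {
  "motion": [
    [-56, 0, 0, 0, 0, 0, 255],
    [-56, -228, -33, -4.4, 0, 0, 255],
    [-56, -228, -33, -4.4, 0, 0, 255],
    [-56, -228, -33, -4.4, 0, 0, 255],
    [-56, -228, -33, -4.4, 0, 0, 255],
    [-56, -228, -33, -4.4, 0, 0, 255],
    [0, -228, -33, -4.4, 0, 0, 255],
    [44, -228, -33, -4.4, 0, 0, 255],
    [54, -228, -33, -4.4, 0, 0, 255],
    [54, -228, -33, -4.4, 0, 0, 255]
  ]
}}

```text
time_s: 6.8
eef_pos: [0.5664, -0.0976, 0.0408]
eef_rot: [0.706, -0.025, 0.707, 0.025]
wrist_force: [0.1, -0.8, -0.4]
opening: 0.724
```

Run:
```python
from h import *
T,o=tool(); print(T[:3,3]*1000,o["opening"],o["wrist_force"]); im,d=snap("wrist","w5")
way([st(-5,0,32),st(0,0,32)])
```

```text
[566.36348843 -97.60276771  40.84855045] 0.7241791360981406 [ 0.12394319 -0.83444696 -0.41017169]
(np.float64(565.5), np.float64(-98.2), 32, 4.1) -> [10.2  0.1 -2. ] [-0.   0.1  0. ]
(np.float64(570.5), np.float64(-97.8), 32, 4.1) -> [10.2  0.2  3. ] [-0.   0.1  0. ]
```

View pics/w5.png

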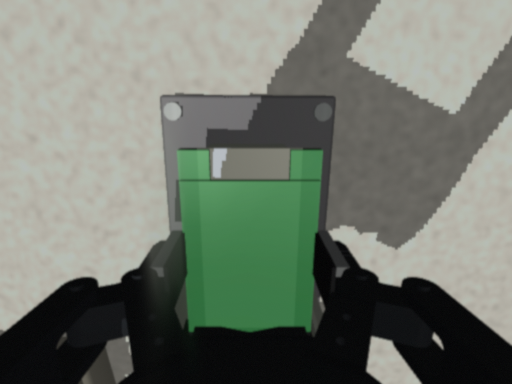

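The cassette is centred over the base plate (base 162–335 px, cassette 179–322 px) and aligned. I'll lower it and push to the gasket.

Emit:
{"fn": "step_arm", "kwargs": {
  "motion": [
    [6, 0, -1, 0, 0, 0, 255],
    [8.5, 0, -1, 0, 0, 0, 255],
    [8.5, 0, -1, 0, 0, 0, 255]
  ]
}}

```text
time_s: 7.22
eef_pos: [0.5657, -0.0986, 0.0332]
eef_rot: [0.707, -0.025, 0.707, 0.025]
wrist_force: [-0.2, 0.5, -1.6]
opening: 0.725
```

Emit:
{"fn": "step_arm", "kwargs": {
  "motion": [
    [0, 0, 1, 0, 0, 0, 255],
    [0, 0, 2, 0, 0, 0, 255],
    [0, 0, 3, 0, 0, 0, 255],
    [0, 0, 3, 0, 0, 0, 255]
  ]
}}

```text
time_s: 7.72
eef_pos: [0.5687, -0.0983, 0.0328]
eef_rot: [0.707, -0.025, 0.707, 0.025]
wrist_force: [0.2, -0.6, -0.7]
opening: 0.723
```

Emit:
{"fn": "step_arm", "kwargs": {
  "motion": [
    [0, 0, 1, 0, 0, 0, 255],
    [0, 0, 2, 0, 0, 0, 255],
    [0, 0, 2, 0, 0, 0, 255]
  ]
}}

```text
time_s: 8.1
eef_pos: [0.5694, -0.0982, 0.0324]
eef_rot: [0.706, -0.025, 0.708, 0.025]
wrist_force: [-4.5, -1.1, 0.7]
opening: 0.724
```

Emit:
{"fn": "step_arm", "kwargs": {
  "motion": [
    [1.5, 0, 0, 0, 0, 0, 255],
    [1.5, 0, 1, 0, 0, 0, 255],
    [1.5, 0, 1, 0, 0, 0, 255]
  ]
}}

```text
time_s: 8.48
eef_pos: [0.5694, -0.0981, 0.0309]
eef_rot: [0.705, -0.025, 0.708, 0.025]
wrist_force: [-9.1, -1.5, 5.0]
opening: 0.722
```

Emit:
{"fn": "step_arm", "kwargs": {
  "motion": [
    [0, 0, 0, 0, 0, 0, 30],
    [0, 0, 0, 0, 0, 0, 30],
    [-20, 0, 0, 0, 0, 0, 0],
    [-60, 0, 0, 0, 0, 0, 0],
    [-120, 0, 0, 0, 0, 0, 0],
    [-120, 0, 0, 0, 0, 0, 0],
    [-120, 0, 0, 0, 0, 0, 0]
  ]
}}

```text
time_s: 9.35
eef_pos: [0.572, -0.0981, 0.1525]
eef_rot: [0.707, -0.025, 0.706, 0.025]
wrist_force: [-1.2, 0.2, -1.4]
opening: 1.004
```

Run:
```python
from h import *
T,o=tool(); print(T[:3,3]*1000,o["opening"],o["wrist_force"]); im,d=snap("wrist"); blobs("wrist",["green"])
way([(545,-349.5,120,0),(545,-349.5,70,0),(545,-349.5,56,0)])
```

```text
[571.98520901 -98.11646351 152.54277176] 1.004420307592784 [-1.1773456   0.2421328  -1.39345525]
green [494.  70.] 3496 ctr [459.2 104.3] size [100.6  43.6] ang 17.8 zmed 6.3
green [250. 181.] 7039 ctr [577.2 -96.9] size [108.5  72.6] ang 4.0 zmed 41.3
(545, -349.5, 120, 0) -> [  31.1 -249.2  -43.8] [ 4. -0. -0.]
(545, -349.5, 70, 0) -> [  81.1 -249.2  -43.8] [ 4. -0. -0.]
(545, -349.5, 56, 0) -> [  95.1 -249.2  -43.8] [ 4. -0. -0.]
```

The cassette sits at top z 43 with yaw 4.0°, as it should. Now the first sheet: shut the fingers, then press and drag.

Emit:
{"fn": "step_arm", "kwargs": {
  "motion": [
    [0, -249, -44, 4, 0, 0, 255],
    [0, -249, -44, 4, 0, 0, 255],
    [0, -249, -44, 4, 0, 0, 255],
    [0, -249, -44, 4, 0, 0, 255],
    [0, -249, -44, 4, 0, 0, 255],
    [50, -249, -44, 4, 0, 0, 255],
    [90, -249, -44, 4, 0, 0, 255],
    [96, -249, -44, 4, 0, 0, 255],
    [96, -249, -44, 4, 0, 0, 255]
  ]
}}

```text
time_s: 10.52
eef_pos: [0.5446, -0.3479, 0.054]
eef_rot: [0.706, 0.0, 0.708, 0.001]
wrist_force: [-0.1, 0.2, 0.6]
opening: -0.0
```

Emit:
{"fn": "step_arm", "kwargs": {
  "motion": [
    [1, 0, 0, 0, 0, 0, 255],
    [2, 0, 0, 0, 0, 0, 255],
    [3, 0, 0, 0, 0, 0, 255],
    [3, 0, 0, 0, 0, 0, 255]
  ]
}}

```text
time_s: 11.02
eef_pos: [0.5452, -0.3496, 0.0523]
eef_rot: [0.707, -0.0, 0.707, 0.0]
wrist_force: [0.7, 0.1, 0.3]
opening: -0.004
```

Emit:
{"fn": "step_arm", "kwargs": {
  "motion": [
    [1, 0, 0, 0, 0, 0, 255],
    [1, 0, 0, 0, 0, 0, 255]
  ]
}}

```text
time_s: 11.28
eef_pos: [0.5453, -0.3497, 0.0521]
eef_rot: [0.707, -0.0, 0.707, 0.0]
wrist_force: [-2.0, 1.5, 5.1]
opening: -0.002
```

Emit:
{"fn": "step_arm", "kwargs": {
  "motion": [
    [0.7, 0, 0, 0, 0, 0, 255],
    [0.7, 0, -7, 0, 0, 0, 255],
    [0.7, 0, -14, 0, 0, 0, 255],
    [0.7, 0, -21, 0, 0, 0, 255],
    [0.7, 0, -28, 0, 0, 0, 255],
    [0.7, 0, -35, 0, 0, 0, 255],
    [0.7, 0, -42, 0, 0, 0, 255],
    [0.7, 0, -42, 0, 0, 0, 255]
  ]
}}

```text
time_s: 12.28
eef_pos: [0.5038, -0.3507, 0.0521]
eef_rot: [0.708, -0.001, 0.706, -0.001]
wrist_force: [-0.2, -0.3, 6.7]
opening: -0.002
```

Emit:
{"fn": "step_arm", "kwargs": {
  "motion": [
    [-30, 0, 0, 0, 0, 0, 255],
    [-100, 0, -40, 0, 0, 0, 0],
    [-100, 0, -40, 0, 0, 0, 0],
    [-100, 0, -40, 0, 0, 0, 0]
  ]
}}

```text
time_s: 12.78
eef_pos: [0.4631, -0.3503, 0.1516]
eef_rot: [0.708, -0.0, 0.707, -0.001]
wrist_force: [-1.0, -0.1, -1.5]
opening: 0.636
```

Run:
```python
from h import *
T,o=tool(); print(T[:3,3]*1000,o["opening"],o["wrist_force"]); im,d=snap("wrist","w6"); blobs("wrist",["blue"])
```

```text
[ 463.10773146 -350.26092821  151.61397932] 0.6361395029486967 [-1.02908684 -0.05759945 -1.4541615 ]
blue [249. 230.] 10883 ctr [ 508.  -349.8] size [ 67.2 135.5] ang 89.4 zmed 50.1
```

View pics/w6.png

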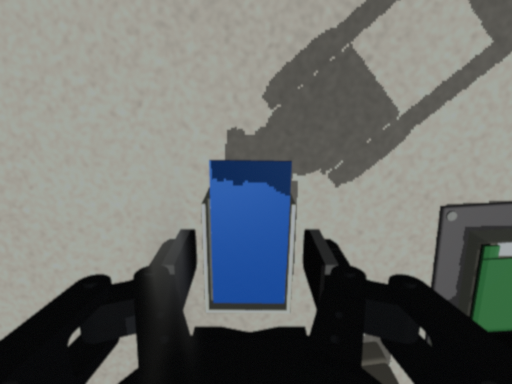

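The sheet overhangs the tray front by about 36 mm (image rows 160–196), between the fingers. I'll grip its sides near the end.

Run:
```python
from h import *
way([(456,-349.8,80,-.6),(456,-349.8,39.5,-.6)])
```

```text
(456, -349.8, 80, -0.6) -> [70.1 -0.3 -6.9] [ 0.6 -0.  -0. ]
(456, -349.8, 39.5, -0.6) -> [110.6  -0.3  -6.9] [ 0.6 -0.  -0. ]
```

Emit:
{"fn": "step_arm", "kwargs": {
  "motion": [
    [50, 0, -7, 0.6, 0, 0, 20],
    [90, 0, -7, 0.6, 0, 0, 28],
    [105, 0, -7, 0.6, 0, 0, 28],
    [111.5, 0, -7, 0.6, 0, 0, 28],
    [111.5, 0, -7, 0.6, 0, 0, 28],
    [111.5, 0, -7, 0.6, 0, 0, 28]
  ]
}}

```text
time_s: 13.58
eef_pos: [0.4571, -0.3505, 0.0405]
eef_rot: [0.708, 0.003, 0.706, -0.004]
wrist_force: [0.0, -0.1, -0.1]
opening: 0.892
```

Emit:
{"fn": "step_arm", "kwargs": {
  "motion": [
    [0, 0, 0, 0, 0, 0, 255],
    [0, 0, 0, 0, 0, 0, 255],
    [0, 0, 0, 0, 0, 0, 255],
    [0, 0, 0, 0, 0, 0, 255]
  ]
}}

```text
time_s: 14.08
eef_pos: [0.457, -0.3505, 0.0408]
eef_rot: [0.708, 0.003, 0.706, -0.004]
wrist_force: [-0.5, 1.5, 5.5]
opening: 0.761
```

Emit:
{"fn": "step_arm", "kwargs": {
  "motion": [
    [-3, 0, 0, 0, 0, 0, 255],
    [-10, 0, 0, 0, 0, 0, 255],
    [-50, 0, 0, 0, 0, 0, 255],
    [-90, 0, 0, 0, 0, 0, 255],
    [-90, 0, 0, 0, 0, 0, 255],
    [-90, 0, 0, 0, 0, 0, 255]
  ]
}}

```text
time_s: 14.82
eef_pos: [0.4559, -0.3493, 0.1288]
eef_rot: [0.707, 0.004, 0.707, -0.003]
wrist_force: [0.8, 0.5, -0.9]
opening: 0.757
```

Run:
```python
from h import *
T,o=tool(); print(T[:3,3]*1000,o["opening"],o["wrist_force"]); im,d=snap("wrist","w7"); 
im,d,P=cloud("wrist")
h=cv2.cvtColor(im,cv2.COLOR_RGB2HSV).astype(int); b=(h[...,0]>100)&(h[...,0]<120)&(h[...,1]>150)&(h[...,2]>60)
p=P[b]*1000
hi=p[p[:,2]>90]; lo=p[(p[:,2]<70)]
for q in(hi,lo): print(len(q), q.min(0) if len(q) else '', q.max(0) if len(q) else '')
A=np.c_[hi[:,:2],np.ones(len(hi))]; print("plane",np.linalg.lstsq(A,hi[:,2],rcond=None)[0])
```

```text
[ 455.91271112 -349.27925533  128.82367197] 0.757034616404042 [ 0.81732258  0.4713789  -0.87352143]
14731 [ 386.71563189 -382.5706198   134.49274556] [ 507.92502852 -315.23596364  269.64226336]
0  
plane [-1.04208924e-01  1.72732811e-03  1.87488322e+02]
```

View pics/w7.png

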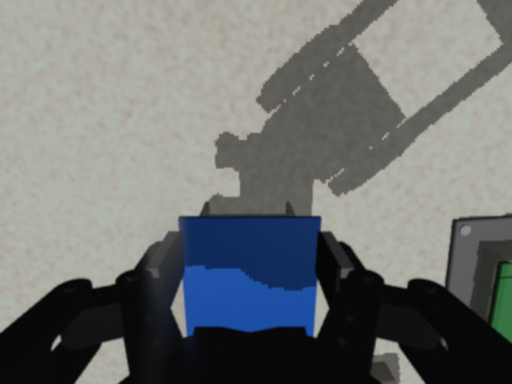

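Run:
```python
from h import *
im,d,P=cloud("wrist")
for v in (218,222,230,250,270,290,310,322):
    print(v,np.round(np.median(P[v,215:285],0)*1000,1))
at("wrist",[(250,217),(250,216),(250,215),(250,214)])
way([st(-37,0,150)])
```

```text
218 [ 439.6 -348.5  137.3]
222 [ 441.6 -348.5  137.5]
230 [ 445.8 -348.5  137.2]
250 [ 456.3 -348.6  137.3]
270 [ 467.4 -348.7  137.4]
290 [ 478.9 -348.3  137.4]
310 [ 490.9 -348.9  137.4]
322 [ 498.3 -349.   137.4]
(250, 217) [ 439.7 -348.2  135.8] [12 30 60]
(250, 216) [ 439.7 -348.2  134.4] [25 35 52]
(250, 215) [ 477.2 -348.3   36.6] [46 49 52]
(250, 214) [ 477.3 -348.3   33.9] [63 64 60]
(np.float64(533.6), np.float64(-100.4), 150, 4.1) -> [-21.7 249.3  75.6] [-4.7 -0.1 -0.1]
```

The sheet is level, with its underside about 7.5 mm above the TCP. I'll take it to the stand 6 mm short.

Emit:
{"fn": "step_arm", "kwargs": {
  "motion": [
    [-22, 249, 72, -4.7, 0, 0, 255],
    [-22, 249, 72, -4.7, 0, 0, 255],
    [-22, 249, 72, -4.7, 0, 0, 255],
    [-22, 249, 72, -4.7, 0, 0, 255],
    [-22, 249, 72, -4.7, 0, 0, 255],
    [-22, 249, 72, -4.7, 0, 0, 255],
    [40, 249, 72, -4.7, 0, 0, 255],
    [80, 249, 72, -4.7, 0, 0, 255],
    [89, 249, 72, -4.7, 0, 0, 255],
    [89, 249, 72, -4.7, 0, 0, 255]
  ]
}}

```text
time_s: 16.12
eef_pos: [0.5304, -0.1025, 0.04]
eef_rot: [0.706, -0.025, 0.707, 0.025]
wrist_force: [0.1, 0.4, 0.3]
opening: 0.761
```

Emit:
{"fn": "step_arm", "kwargs": {
  "motion": [
    [0, 0, 1, 0, 0, 0, 255],
    [0, 0, 2, 0, 0, 0, 255],
    [0, 0, 3, 0, 0, 0, 255],
    [0, 0, 3, 0, 0, 0, 255]
  ]
}}

```text
time_s: 16.62
eef_pos: [0.5341, -0.1012, 0.0406]
eef_rot: [0.707, -0.026, 0.706, 0.025]
wrist_force: [0.0, -0.7, -1.0]
opening: 0.758
```

Run:
```python
from h import *
T,o=tool(); print(T[:3,3]*1000,o["opening"],o["wrist_force"]); im,d=snap("wrist","w8")
c=np.cos(np.radians(SY));s=np.sin(np.radians(SY)); D=T[:2,3]*1000-S0; print("stand xy",c*D[0]+s*D[1],-s*D[0]+c*D[1])
```

```text
[ 534.05034278 -101.17753627   40.57619359] 0.7576177279007095 [ 0.02812426 -0.65036704 -1.0275414 ]
stand xy -36.597859851217756 -0.7628350820099534
```

Emit:
{"fn": "step_arm", "kwargs": {
  "motion": [
    [3.5, 0.5, 0, 0, 0, 0, 255],
    [3.5, 0.5, 1, 0, 0, 0, 255],
    [3.5, 0.5, 2, 0, 0, 0, 255],
    [3.5, 0.5, 2, 0, 0, 0, 255]
  ]
}}

```text
time_s: 17.18
eef_pos: [0.5358, -0.1005, 0.0366]
eef_rot: [0.707, -0.026, 0.707, 0.025]
wrist_force: [0.2, 1.2, -0.3]
opening: 0.761
```

Emit:
{"fn": "step_arm", "kwargs": {
  "motion": [
    [0, 0, 1, 0, 0, 0, 255],
    [0, 0, 2, 0, 0, 0, 255],
    [0, 0, 2, 0, 0, 0, 255]
  ]
}}

```text
time_s: 17.55
eef_pos: [0.5368, -0.1003, 0.0362]
eef_rot: [0.706, -0.025, 0.707, 0.026]
wrist_force: [-3.7, -1.1, 0.6]
opening: 0.761
```

Emit:
{"fn": "step_arm", "kwargs": {
  "motion": [
    [0.8, 0, 0, 0, 0, 0, 255],
    [0.8, 0, 1, 0, 0, 0, 255],
    [0.8, 0, 1, 0, 0, 0, 255]
  ]
}}

```text
time_s: 17.92
eef_pos: [0.5369, -0.1003, 0.0357]
eef_rot: [0.705, -0.025, 0.708, 0.026]
wrist_force: [-10.3, -0.7, 6.9]
opening: 0.758
```

Emit:
{"fn": "step_arm", "kwargs": {
  "motion": [
    [0, 0, 0, 0, 0, 0, 25],
    [0, 0, 0, 0, 0, 0, 25],
    [-20, 0, 0, 0, 0, 0, 0],
    [-60, 0, 0, 0, 0, 0, 0],
    [-110, 0, -20, 0, 0, 0, 0],
    [-110, 0, -20, 0, 0, 0, 0],
    [-110, 0, -20, 0, 0, 0, 0]
  ]
}}

```text
time_s: 18.8
eef_pos: [0.5189, -0.1017, 0.1458]
eef_rot: [0.707, -0.026, 0.706, 0.025]
wrist_force: [-0.7, -0.1, -0.7]
opening: 1.003
```

Run:
```python
from h import *
T,o=tool(); print(T[:3,3]*1000,o["opening"],o["wrist_force"]); im,d=snap("wrist","w9"); blobs("wrist",["blue","green"])
way([(452.5,129.9,150,-8.6),(452.5,129.9,10,-8.6),(452.5,129.9,-4,-8.6)])
```

```text
[ 518.9381328  -101.67718177  145.83403548] 1.0032281243340395 [-0.73943077 -0.06700135 -0.72415734]
blue [250. 239.] 7886 ctr [565.9 -97.7] size [97.1 66.1] ang 4.1 zmed 44.3
green [491. 128.] 4096 ctr [450.4 126.5] size [58.8 94.9] ang 81.3 zmed 6.2
(452.5, 129.9, 150, -8.6) -> [ -4.9 235.5 -49.1] [12.7 -0.  -0. ]
(452.5, 129.9, 10, -8.6) -> [135.1 235.4 -49. ] [12.7 -0.  -0. ]
(452.5, 129.9, -4, -8.6) -> [149.1 235.4 -49. ] [12.7 -0.  -0. ]
```

View pics/w9.png

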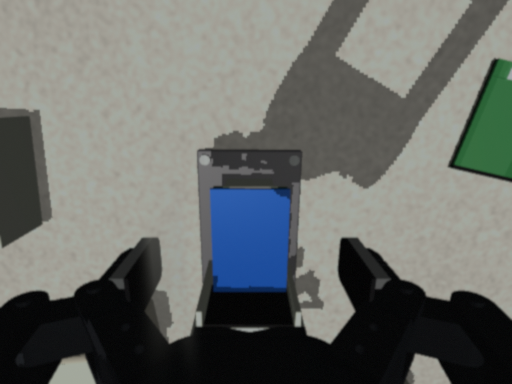

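The sheet lies square and flush against the gasket (rows 188–292, yaw 4.1°, top z 46). Next is the second cassette.

Emit:
{"fn": "step_arm", "kwargs": {
  "motion": [
    [-5, 235, -49, 12.7, 0, 0, 40],
    [-5, 235, -49, 12.7, 0, 0, 40],
    [-5, 235, -49, 12.7, 0, 0, 40],
    [-5, 235, -49, 12.7, 0, 0, 40],
    [-5, 235, -49, 12.7, 0, 0, 40],
    [50, 235, -49, 12.7, 0, 0, 40],
    [105, 235, -49, 12.7, 0, 0, 40],
    [135, 235, -49, 12.7, 0, 0, 40],
    [149, 235, -49, 12.7, 0, 0, 40],
    [149, 235, -49, 12.7, 0, 0, 40]
  ]
}}

```text
time_s: 20.1
eef_pos: [0.4523, 0.1286, -0.0042]
eef_rot: [0.704, 0.053, 0.706, -0.053]
wrist_force: [-0.0, 0.0, 0.2]
opening: 0.843
```

Emit:
{"fn": "step_arm", "kwargs": {
  "motion": [
    [0, 0, 0, 0, 0, 0, 40],
    [0, 0, 0, 0, 0, 0, 255],
    [0, 0, 0, 0, 0, 0, 255],
    [0, 0, 0, 0, 0, 0, 255],
    [0, 0, 0, 0, 0, 0, 255]
  ]
}}

```text
time_s: 20.72
eef_pos: [0.4543, 0.1291, -0.0011]
eef_rot: [0.706, 0.053, 0.704, -0.053]
wrist_force: [-2.0, -1.2, 8.4]
opening: 0.714
```

Emit:
{"fn": "step_arm", "kwargs": {
  "motion": [
    [-30, 0, 0, 0, 0, 0, 255],
    [-60, 0, 0, 0, 0, 0, 255],
    [-120, 0, 0, 0, 0, 0, 255],
    [-120, 0, 0, 0, 0, 0, 255],
    [-120, 0, 0, 0, 0, 0, 255]
  ]
}}

```text
time_s: 21.35
eef_pos: [0.453, 0.1292, 0.1175]
eef_rot: [0.706, 0.053, 0.705, -0.053]
wrist_force: [-1.0, 0.1, -1.0]
opening: 0.712
```

```bash
cat >> h.py <<'E'
def held(rows=range(140,325,20),save=None):
    T,o=tool(); print("tcp",T[:3,3]*1000,"open",o["opening"],np.round(o["wrist_force"],1)); snap("wrist",save)
    im,d,P=cloud("wrist")
    for v in rows: print(v,np.round(np.median(P[v,225:275],0)*1000,1),im[v,250])
    # near edge in tool frame
    Q=(P-T[:3,3])@T[:3,:3]*1000
    for u in (200,300):
        c=Q[:,u]; ok=np.where((c[:330,0]<15))[0]; print("col",u,"first row",ok.min() if len(ok) else None,np.round(c[ok.min()],1) if len(ok) else '')
E
python3 - <<'E'
from h import *
held(save="w10"); way([st(-8,0,150),st(-8,0,46)])
E
```

```text
tcp [452.98183117 129.20165234 117.48584924] open 0.7121960526020419 [-1.   0.1 -1. ]
140 [416.3 135.6  -1.8] [85 84 78]
160 [410.6 136.4 119.8] [110 110 101]
180 [418.8 135.2 124.9] [ 80 137  90]
200 [428.3 133.7 124.6] [ 72 128  82]
220 [438.3 132.2 124.7] [ 66 123  77]
240 [448.9 130.7 124.5] [ 62 118  72]
260 [459.6 129.1 124.7] [ 57 113  67]
280 [470.9 127.8 124.6] [ 56 112  67]
300 [482.6 125.6 124.8] [ 54 111  66]
320 [495.  123.8 124.8] [42 99 55]
col 200 first row 141 [ -2.9 -21.9 -52. ]
col 300 first row 141 [ -1.6  24.1 -51.8]
(np.float64(562.5), np.float64(-98.4), 150, 4.1) -> [ -33.7 -208.6  143. ] [-12.7  -0.    0. ]
(np.float64(562.5), np.float64(-98.4), 46, 4.1) -> [  70.3 -208.6  143.1] [-12.7  -0.    0. ]
```

Emit:
{"fn": "step_arm", "kwargs": {
  "motion": [
    [-34, -209, 143, -12.7, 0, 0, 255],
    [-34, -209, 143, -12.7, 0, 0, 255],
    [-34, -209, 143, -12.7, 0, 0, 255],
    [-34, -209, 143, -12.7, 0, 0, 255],
    [-34, -209, 143, -12.7, 0, 0, 255],
    [-34, -209, 143, -12.7, 0, 0, 255],
    [20, -209, 143, -12.7, 0, 0, 255],
    [60, -209, 143, -12.7, 0, 0, 255],
    [67, -209, 143, -12.7, 0, 0, 255],
    [67, -209, 143, -12.7, 0, 0, 255]
  ]
}}

```text
time_s: 22.65
eef_pos: [0.5628, -0.0976, 0.0499]
eef_rot: [0.706, -0.026, 0.707, 0.026]
wrist_force: [0.1, 0.2, -1.2]
opening: 0.715
```

Emit:
{"fn": "step_arm", "kwargs": {
  "motion": [
    [0, 0, 2, 0, 0, 0, 255],
    [0, 0, 4, 0, 0, 0, 255],
    [0, 0, 6, 0, 0, 0, 255],
    [0, 0, 6, 0, 0, 0, 255]
  ]
}}

```text
time_s: 23.15
eef_pos: [0.5695, -0.0986, 0.0502]
eef_rot: [0.707, -0.026, 0.706, 0.025]
wrist_force: [-0.0, 0.3, -1.6]
opening: 0.715
```

```bash
cat >> h.py <<'E'
def where():
    T,o=tool(); c=np.cos(np.radians(SY));s=np.sin(np.radians(SY)); D=T[:2,3]*1000-S0
    print("stand x,y,z",np.round([c*D[0]+s*D[1],-s*D[0]+c*D[1],T[2,3]*1000],1),"yaw",round(np.degrees(np.arctan2(T[1,2],T[0,2])),1),"F",np.round(o["wrist_force"],1),"open",round(o["opening"],3))
E
python3 -c "
from h import *
where()"
```

```text
stand x,y,z [-1.  -0.7 50.2] yaw 4.1 F [-0.   0.3 -1.6] open 0.715
```

Emit:
{"fn": "step_arm", "kwargs": {
  "motion": [
    [3.7, 0.5, 0, 0, 0, 0, 255],
    [3.7, 0.5, 1, 0, 0, 0, 255],
    [3.7, 0.5, 1, 0, 0, 0, 255]
  ]
}}

```text
time_s: 23.52
eef_pos: [0.57, -0.0978, 0.0459]
eef_rot: [0.707, -0.025, 0.707, 0.026]
wrist_force: [-0.4, -0.2, -1.6]
opening: 0.712
```

Emit:
{"fn": "step_arm", "kwargs": {
  "motion": [
    [0, 0, 1, 0, 0, 0, 255],
    [0, 0, 2, 0, 0, 0, 255],
    [0, 0, 2, 0, 0, 0, 255]
  ]
}}

```text
time_s: 23.9
eef_pos: [0.5722, -0.0977, 0.0461]
eef_rot: [0.707, -0.025, 0.707, 0.025]
wrist_force: [-0.0, -0.2, -0.8]
opening: 0.715
```

Emit:
{"fn": "step_arm", "kwargs": {
  "motion": [
    [0, 0, 1, 0, 0, 0, 255],
    [0, 0, 2, 0, 0, 0, 255],
    [0, 0, 2, 0, 0, 0, 255]
  ]
}}

```text
time_s: 24.28
eef_pos: [0.5723, -0.0976, 0.0455]
eef_rot: [0.705, -0.025, 0.708, 0.026]
wrist_force: [-6.1, -1.4, 1.0]
opening: 0.716
```

Emit:
{"fn": "step_arm", "kwargs": {
  "motion": [
    [0, 0, 0.5, 0, 0, 0, 255],
    [0, 0, 0.5, 0, 0, 0, 255]
  ]
}}

```text
time_s: 24.52
eef_pos: [0.5723, -0.0976, 0.0455]
eef_rot: [0.705, -0.025, 0.708, 0.026]
wrist_force: [-9.3, -1.4, 2.7]
opening: 0.716
```

Emit:
{"fn": "step_arm", "kwargs": {
  "motion": [
    [0.8, 0, 0, 0, 0, 0, 255],
    [0.8, 0, 0, 0, 0, 0, 255]
  ]
}}

```text
time_s: 24.78
eef_pos: [0.5724, -0.0976, 0.045]
eef_rot: [0.705, -0.025, 0.708, 0.026]
wrist_force: [-9.6, -1.3, 4.6]
opening: 0.71
```

Emit:
{"fn": "step_arm", "kwargs": {
  "motion": [
    [0, 0, 0, 0, 0, 0, 30],
    [0, 0, 0, 0, 0, 0, 30],
    [-20, 0, 0, 0, 0, 0, 0],
    [-60, 0, 0, 0, 0, 0, 0],
    [-110, 0, -20, 0, 0, 0, 0],
    [-110, 0, -20, 0, 0, 0, 0],
    [-110, 0, -20, 0, 0, 0, 0]
  ]
}}

```text
time_s: 25.65
eef_pos: [0.555, -0.099, 0.1564]
eef_rot: [0.707, -0.026, 0.706, 0.025]
wrist_force: [-0.2, 0.4, -0.4]
opening: 1.002
```

Run:
```python
from h import *
where(); im,d=snap("wrist","w11"); blobs("wrist",["blue","green"])
im,d,P=cloud("wrist"); print(np.median(P[270:290,230:270,2])*1000)
way([(545,-349.5,100,0),(545,-349.5,51,0)])
```

```text
stand x,y,z [-1.550e+01 -1.000e-01  1.564e+02] yaw 4.1 F [-0.2  0.4 -0.4] open 1.002
green [250. 202.] 7062 ctr [582.8 -95.8] size [113.4  75.4] ang 4.2 zmed 52.3
86.45554170246002
(545, -349.5, 100, 0) -> [  55.2 -249.4  -27.5] [ 4.1 -0.  -0. ]
(545, -349.5, 51, 0) -> [ 104.2 -249.4  -27.4] [ 4.1 -0.  -0. ]
```

The stack top is at z 54, as it should be. Now the second sheet, checking where it lies first.

Emit:
{"fn": "step_arm", "kwargs": {
  "motion": [
    [0, -249, -80, 4.1, 0, 0, 255],
    [0, -249, -80, 4.1, 0, 0, 255],
    [0, -249, -80, 4.1, 0, 0, 255],
    [0, -249, -80, 4.1, 0, 0, 255],
    [0, -249, -80, 4.1, 0, 0, 255],
    [0, -249, -80, 4.1, 0, 0, 255],
    [0, -249, -80, 4.1, 0, 0, 255]
  ]
}}

```text
time_s: 26.58
eef_pos: [0.493, -0.3511, 0.1545]
eef_rot: [0.707, -0.0, 0.707, 0.001]
wrist_force: [0.5, -0.2, 0.2]
opening: -0.001
```

Run:
```python
from h import *
where(); im,d=snap("wrist","w12"); blobs("wrist",["blue"])
way([(545,-349.8,100,-.5),(545,-349.8,51,-.5)])
```

```text
stand x,y,z [ -95.4 -247.1  154.5] yaw 0.1 F [ 0.5 -0.2  0.2] open -0.001
blue [250. 205.] 5295 ctr [ 521.7 -350. ] size [67.1 86.8] ang 89.6 zmed 47.3
(545, -349.8, 100, -0.5) -> [54.7  1.1 51.9] [ 0.6 -0.  -0.1]
(545, -349.8, 51, -0.5) -> [103.7   1.1  51.9] [ 0.6 -0.  -0.1]
```

Emit:
{"fn": "step_arm", "kwargs": {
  "motion": [
    [40, 1, 52, 0.5, 0, 0, 255],
    [80, 1, 52, 0.5, 0, 0, 255],
    [100, 1, 52, 0.5, 0, 0, 255],
    [104, 1, 52, 0.5, 0, 0, 255],
    [104, 1, 52, 0.5, 0, 0, 255],
    [104, 1, 52, 0.5, 0, 0, 255]
  ]
}}

```text
time_s: 27.38
eef_pos: [0.5456, -0.3531, 0.0534]
eef_rot: [0.708, 0.002, 0.706, -0.004]
wrist_force: [0.1, -0.2, 0.4]
opening: 0.001
```

Emit:
{"fn": "step_arm", "kwargs": {
  "motion": [
    [1, 0, 0, 0, 0, 0, 255],
    [2, 0, 0, 0, 0, 0, 255],
    [2, 0, 0, 0, 0, 0, 255]
  ]
}}

```text
time_s: 27.75
eef_pos: [0.5447, -0.352, 0.0493]
eef_rot: [0.707, 0.003, 0.707, -0.003]
wrist_force: [-0.2, -0.9, -0.7]
opening: -0.005
```

Emit:
{"fn": "step_arm", "kwargs": {
  "motion": [
    [0.5, 0, 0, 0, 0, 0, 255],
    [0.5, 0, 0, 0, 0, 0, 255]
  ]
}}

```text
time_s: 28.0
eef_pos: [0.5448, -0.3521, 0.0491]
eef_rot: [0.707, 0.003, 0.707, -0.003]
wrist_force: [-1.5, 1.7, 3.5]
opening: -0.004
```

Emit:
{"fn": "step_arm", "kwargs": {
  "motion": [
    [1.2, 0, 0, 0, 0, 0, 255],
    [1.2, 0, -7, 0, 0, 0, 255],
    [1.2, 0, -14, 0, 0, 0, 255],
    [1.2, 0, -21, 0, 0, 0, 255],
    [1.2, 0, -28, 0, 0, 0, 255],
    [1.2, 0, -35, 0, 0, 0, 255],
    [1.2, 0, -42, 0, 0, 0, 255],
    [1.2, 0, -42, 0, 0, 0, 255]
  ]
}}

```text
time_s: 29.0
eef_pos: [0.5037, -0.3527, 0.0491]
eef_rot: [0.708, 0.002, 0.706, -0.004]
wrist_force: [0.9, -0.3, 6.9]
opening: -0.002
```

Emit:
{"fn": "step_arm", "kwargs": {
  "motion": [
    [-30, 0, 0, 0, 0, 0, 255],
    [-100, 0, -40, 0, 0, 0, 0],
    [-100, 0, -40, 0, 0, 0, 0],
    [-100, 0, -40, 0, 0, 0, 0],
    [-100, 0, -40, 0, 0, 0, 0]
  ]
}}

```text
time_s: 29.62
eef_pos: [0.4624, -0.3506, 0.1459]
eef_rot: [0.707, 0.004, 0.708, -0.002]
wrist_force: [0.2, -0.1, 0.1]
opening: 0.847
```

Run:
```python
from h import *
where(); im,d=snap("wrist","w13"); blobs("wrist",["blue"])
im,d,P=cloud("wrist")
h=cv2.cvtColor(im,cv2.COLOR_RGB2HSV).astype(int); b=((h[...,0]>100)&(h[...,0]<120)&(h[...,1]>150)&(h[...,2]>40)).astype(np.uint8)
v,u=np.where(cv2.erode(b,np.ones((3,3)))>0)
p=onplane("wrist",np.c_[u,v],49); f=p[p[:,0]<475]; print(p.min(0),p.max(0),"front part y",f[:,1].min(),f[:,1].max()); print(cv2.minAreaRect(f.astype(np.float32)))
way([(456,-349.8,80,-.6),(456,-349.8,36.5,-.6)])
```

```text
stand x,y,z [-125.9 -244.5  145.9] yaw -0.5 F [ 0.2 -0.1  0.1] open 0.847
blue [249. 232.] 11345 ctr [ 506.  -350.1] size [ 66.8 135.3] ang 89.6 zmed 47.0
[ 439.56211035 -383.374986  ] [ 579.96931509 -133.77483994] front part y -382.78678895971683 -317.59698855245557
((457.23980712890625, -350.0708923339844), (65.2190933227539, 34.87223815917969), 89.55743408203125)
(456, -349.8, 80, -0.6) -> [65.6  0.5 -6.2] [ 0.1 -0.1 -0.1]
(456, -349.8, 36.5, -0.6) -> [109.1   0.4  -6.2] [ 0.1 -0.1 -0.1]
```

Emit:
{"fn": "step_arm", "kwargs": {
  "motion": [
    [50, 0.3, -6, 0, 0, 0, 20],
    [90, 0.3, -6, 0, 0, 0, 28],
    [103, 0.3, -6, 0, 0, 0, 28],
    [109, 0.3, -6, 0, 0, 0, 28],
    [109, 0.3, -6, 0, 0, 0, 28],
    [109, 0.3, -6, 0, 0, 0, 28]
  ]
}}

```text
time_s: 30.42
eef_pos: [0.4576, -0.3519, 0.0401]
eef_rot: [0.708, 0.002, 0.706, -0.004]
wrist_force: [-0.1, -0.0, 0.6]
opening: 0.893
```

Emit:
{"fn": "step_arm", "kwargs": {
  "motion": [
    [0, 0, 0, 0, 0, 0, 255],
    [0, 0, 0, 0, 0, 0, 255],
    [0, 0, 0, 0, 0, 0, 255],
    [0, 0, 0, 0, 0, 0, 255]
  ]
}}

```text
time_s: 30.92
eef_pos: [0.4575, -0.3518, 0.0399]
eef_rot: [0.708, 0.002, 0.707, -0.004]
wrist_force: [-0.7, 0.2, 4.9]
opening: 0.747
```

Emit:
{"fn": "step_arm", "kwargs": {
  "motion": [
    [-3, 0, 0, 0, 0, 0, 255],
    [-10, 0, 0, 0, 0, 0, 255],
    [-50, 0, 0, 0, 0, 0, 255],
    [-90, 0, 0, 0, 0, 0, 255],
    [-90, 0, 0, 0, 0, 0, 255],
    [-90, 0, 0, 0, 0, 0, 255]
  ]
}}

```text
time_s: 31.68
eef_pos: [0.4564, -0.3506, 0.1281]
eef_rot: [0.707, 0.003, 0.707, -0.003]
wrist_force: [0.0, 0.9, -0.0]
opening: 0.739
```

Run:
```python
from h import *
held(range(214,325,15),save="w14"); way([st(-40,0,160),st(-40,0,52)])
```

```text
tcp [ 456.3903531  -350.58706683  128.14903352] open 0.7393151354255999 [ 0.   0.9 -0. ]
214 [ 439.3 -349.8  133.5] [17 46 93]
229 [ 447.1 -349.9  133.5] [18 46 93]
244 [ 455.2 -349.9  133.5] [16 44 91]
259 [ 463.5 -350.   133.6] [17 44 92]
274 [ 472.1 -350.   133.6] [ 31  80 161]
289 [ 481.  -350.1  133.6] [ 31  83 168]
304 [ 490.  -350.2  133.7] [ 28  80 165]
319 [ 499.4 -350.2  133.8] [ 29  79 165]
col 200 first row 135 [-140.8    0.5  -69.3]
col 300 first row 209 [ -0.8  25.7 -18.1]
(np.float64(530.6), np.float64(-100.7), 160, 4.1) -> [-32.3 250.2  72.4] [-4.6 -0.1 -0.1]
(np.float64(530.6), np.float64(-100.7), 52, 4.1) -> [ 75.7 250.   72.6] [-4.6 -0.1 -0.1]
```

Emit:
{"fn": "step_arm", "kwargs": {
  "motion": [
    [-32, 250, 72, -4.6, 0, 0, 255],
    [-32, 250, 72, -4.6, 0, 0, 255],
    [-32, 250, 72, -4.6, 0, 0, 255],
    [-32, 250, 72, -4.6, 0, 0, 255],
    [-32, 250, 72, -4.6, 0, 0, 255],
    [-32, 250, 72, -4.6, 0, 0, 255],
    [30, 250, 72, -4.6, 0, 0, 255],
    [65, 250, 72, -4.6, 0, 0, 255],
    [75, 250, 72, -4.6, 0, 0, 255],
    [75, 250, 72, -4.6, 0, 0, 255]
  ]
}}

```text
time_s: 32.98
eef_pos: [0.5304, -0.1027, 0.0533]
eef_rot: [0.706, -0.025, 0.707, 0.025]
wrist_force: [0.1, 0.6, -0.3]
opening: 0.742
```

Emit:
{"fn": "step_arm", "kwargs": {
  "motion": [
    [0, 0, 1, 0, 0, 0, 255],
    [0, 0, 2, 0, 0, 0, 255],
    [0, 0, 4, 0, 0, 0, 255],
    [0, 0, 4, 0, 0, 0, 255]
  ]
}}

```text
time_s: 33.48
eef_pos: [0.5353, -0.1013, 0.0541]
eef_rot: [0.707, -0.026, 0.706, 0.025]
wrist_force: [-0.2, -0.4, -0.5]
opening: 0.742
```

```bash
python3 -c "
from h import *
where(); snap('wrist')
im,d,P=cloud('wrist'); print(np.median(P[240:300,230:270],(0,1))*1000)"
```

```text
stand x,y,z [-35.4  -1.   54.1] yaw 4.1 F [-0.2 -0.4 -0.5] open 0.742
[548.19847708 -99.85914765  59.50900421]
```

Emit:
{"fn": "step_arm", "kwargs": {
  "motion": [
    [3.3, 0.8, 0, 0, 0, 0, 255],
    [3.3, 0.8, 1, 0, 0, 0, 255],
    [3.3, 0.8, 2, 0, 0, 0, 255],
    [3.3, 0.8, 2, 0, 0, 0, 255]
  ]
}}

```text
time_s: 34.02
eef_pos: [0.5368, -0.1004, 0.0502]
eef_rot: [0.707, -0.025, 0.707, 0.026]
wrist_force: [-0.2, -1.2, -0.8]
opening: 0.746
```

Emit:
{"fn": "step_arm", "kwargs": {
  "motion": [
    [0, 0, 1, 0, 0, 0, 255],
    [0, 0, 2, 0, 0, 0, 255],
    [0, 0, 2, 0, 0, 0, 255]
  ]
}}

```text
time_s: 34.4
eef_pos: [0.5384, -0.1002, 0.0501]
eef_rot: [0.706, -0.025, 0.707, 0.026]
wrist_force: [-2.1, -0.3, 0.2]
opening: 0.74
```

Emit:
{"fn": "step_arm", "kwargs": {
  "motion": [
    [0.5, 0, 0.5, 0, 0, 0, 255],
    [0.5, 0, 1.5, 0, 0, 0, 255],
    [0.5, 0, 1.5, 0, 0, 0, 255]
  ]
}}

```text
time_s: 34.78
eef_pos: [0.5387, -0.1002, 0.0499]
eef_rot: [0.705, -0.025, 0.708, 0.026]
wrist_force: [-8.1, -0.3, 7.9]
opening: 0.744
```

Emit:
{"fn": "step_arm", "kwargs": {
  "motion": [
    [0, 0, 0, 0, 0, 0, 25],
    [0, 0, 0, 0, 0, 0, 25],
    [-20, 0, 0, 0, 0, 0, 0],
    [-60, 0, 0, 0, 0, 0, 0],
    [-110, 0, -20, 0, 0, 0, 0],
    [-110, 0, -20, 0, 0, 0, 0],
    [-110, 0, -20, 0, 0, 0, 0]
  ]
}}

```text
time_s: 35.65
eef_pos: [0.5204, -0.1015, 0.1597]
eef_rot: [0.707, -0.026, 0.706, 0.025]
wrist_force: [-0.4, 0.7, -1.2]
opening: 0.998
```

Run:
```python
from h import *
where(); im,d=snap("wrist","w15"); blobs("wrist",["blue","green"])
way([(457.5,288.6,160,-1),(457.5,288.6,-3,-1)])
```

```text
stand x,y,z [-5.030e+01 -1.000e-01  1.597e+02] yaw 4.1 F [-0.4  0.7 -1.2] open 0.998
blue [250. 236.] 7746 ctr [570.8 -96.8] size [103.1  69.2] ang 3.9 zmed 55.3
(457.5, 288.6, 160, -1) -> [ -0.9 393.4 -34.2] [ 5.1 -0.1 -0. ]
(457.5, 288.6, -3, -1) -> [162.1 393.3 -34. ] [ 5.1 -0.1 -0. ]
```

View pics/w15.png

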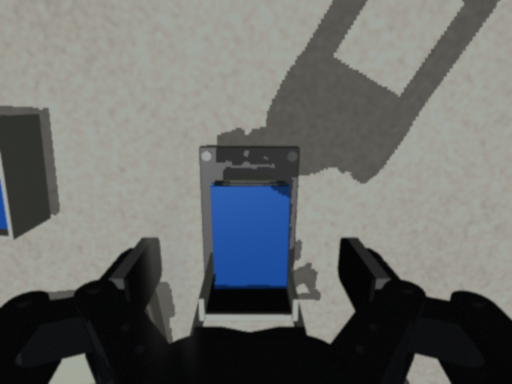

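The second sheet is square and flush, top z 57. Now the third cassette.

Emit:
{"fn": "step_arm", "kwargs": {
  "motion": [
    [-1, 393, -34, 5.1, 0, 0, 40],
    [-1, 393, -34, 5.1, 0, 0, 40],
    [-1, 393, -34, 5.1, 0, 0, 40],
    [-1, 393, -34, 5.1, 0, 0, 40],
    [-1, 393, -34, 5.1, 0, 0, 40],
    [-1, 393, -34, 5.1, 0, 0, 40],
    [-1, 393, -34, 5.1, 0, 0, 40],
    [-1, 393, -34, 5.1, 0, 0, 40]
  ]
}}

```text
time_s: 36.7
eef_pos: [0.4571, 0.2886, 0.1593]
eef_rot: [0.706, 0.005, 0.708, -0.005]
wrist_force: [-0.5, -0.0, 0.5]
opening: 0.841
```

Run:
```python
from h import *
where(); im,d=snap("wrist","w16"); blobs("wrist",["green","orange"])
way([(457.5,288.6,160,-1),(457.5,288.6,-3,-1)])
```

```text
stand x,y,z [-85.5 393.5 159.3] yaw -0.8 F [-0.5 -0.   0.5] open 0.841
green [251. 174.] 5226 ctr [455.6 290.8] size [61.8 95.6] ang 88.7 zmed 6.3
orange [390. 177.] 5364 ctr [459.8 428.3] size [62.6 97.9] ang 74.0 zmed 6.6
(457.5, 288.6, 160, -1) -> [-0.5  1.1 -0.1] [ 0.1 -0.1  0.1]
(457.5, 288.6, -3, -1) -> [162.5   1.3   0.3] [ 0.1 -0.1  0.1]
```

Emit:
{"fn": "step_arm", "kwargs": {
  "motion": [
    [50, 2, 0, 0.3, 0, 0, 40],
    [110, 2, 0, 0.3, 0, 0, 40],
    [150, 2, 0, 0.3, 0, 0, 40],
    [161, 2, 0, 0.3, 0, 0, 40],
    [162, 2, 0, 0.3, 0, 0, 40],
    [162, 2, 0, 0.3, 0, 0, 40]
  ]
}}

```text
time_s: 37.5
eef_pos: [0.4599, 0.2901, 0.0006]
eef_rot: [0.708, 0.008, 0.706, -0.008]
wrist_force: [0.4, -0.1, 0.4]
opening: 0.843
```

Emit:
{"fn": "step_arm", "kwargs": {
  "motion": [
    [0, 0, 0, 0, 0, 0, 255],
    [0, 0, 0, 0, 0, 0, 255],
    [0, 0, 0, 0, 0, 0, 255],
    [0, 0, 0, 0, 0, 0, 255]
  ]
}}

```text
time_s: 38.0
eef_pos: [0.4598, 0.2903, 0.0018]
eef_rot: [0.708, 0.008, 0.706, -0.007]
wrist_force: [-3.2, -4.2, 12.7]
opening: 0.694
```

Emit:
{"fn": "step_arm", "kwargs": {
  "motion": [
    [-30, 0, 0, 0, 0, 0, 255],
    [-60, 0, 0, 0, 0, 0, 255],
    [-120, 0, 0, 0, 0, 0, 255],
    [-120, 0, 0, 0, 0, 0, 255],
    [-120, 0, 0, 0, 0, 0, 255]
  ]
}}

```text
time_s: 38.62
eef_pos: [0.4581, 0.2901, 0.1195]
eef_rot: [0.708, 0.008, 0.707, -0.008]
wrist_force: [-0.1, -0.0, -1.8]
opening: 0.687
```

Run:
```python
from h import *
held(range(170,330,30),save="w17"); way([st(-8,0,160),st(-8,0,58)])
```

```text
tcp [458.12458886 290.07471366 119.4584387 ] open 0.6867001658586315 [-0.1 -0.  -1.8]
170 [420.1 291.5 121. ] [63 81 63]
200 [434.3 291.2 123.4] [ 73 130  83]
230 [450.  290.9 123.4] [ 65 122  76]
260 [466.7 290.6 123.4] [ 59 116  69]
290 [484.2 290.2 123.5] [ 57 114  68]
320 [503.1 289.8 123.6] [19 20 20]
col 200 first row 140 [  1.2 -22.7 -51.8]
col 300 first row 139 [  2.5  24.6 -52.2]
(np.float64(562.5), np.float64(-98.4), 160, 4.1) -> [ -41.7 -385.8  113.6] [-5.4 -0.1  0. ]
(np.float64(562.5), np.float64(-98.4), 58, 4.1) -> [  60.3 -385.7  113.7] [-5.4 -0.1  0. ]
```

Emit:
{"fn": "step_arm", "kwargs": {
  "motion": [
    [-42, -100, 40, -2, 0, 0, 255],
    [-42, -140, 50, -3, 0, 0, 255],
    [-42, -180, 65, -4, 0, 0, 255],
    [-42, -220, 80, -5.4, 0, 0, 255],
    [-42, -260, 95, -5.4, 0, 0, 255],
    [-42, -300, 113, -5.4, 0, 0, 255],
    [-42, -345, 113, -5.4, 0, 0, 255],
    [-42, -386, 113, -5.4, 0, 0, 255],
    [-42, -386, 113, -5.4, 0, 0, 255],
    [-20, -386, 113, -5.4, 0, 0, 255]
  ]
}}

```text
time_s: 39.92
eef_pos: [0.563, -0.0986, 0.1387]
eef_rot: [0.707, -0.025, 0.706, 0.025]
wrist_force: [-0.2, 0.7, -0.9]
opening: 0.69
```

Emit:
{"fn": "step_arm", "kwargs": {
  "motion": [
    [30, 0, 0, 0, 0, 0, 255],
    [55, 0, 0, 0, 0, 0, 255],
    [73, 0, 0, 0, 0, 0, 255],
    [73, 0, 0, 0, 0, 0, 255],
    [73, 0, 0, 0, 0, 0, 255]
  ]
}}

```text
time_s: 40.55
eef_pos: [0.5631, -0.0984, 0.0664]
eef_rot: [0.707, -0.026, 0.706, 0.025]
wrist_force: [0.0, 0.0, -1.3]
opening: 0.688
```

Run:
```python
from h import *
where(); held(range(170,330,30),save="w18"); way([st(-6,0,63)])
```

```text
stand x,y,z [-7.4 -0.  66.4] yaw 4.1 F [ 0.   0.  -1.3] open 0.688
tcp [563.07865945 -98.37138049  66.43417945] open 0.6876169646389727 [ 0.   0.  -1.3]
170 [ 525.2 -100.6   67.9] [65 83 64]
200 [539.3 -99.6  70.5] [ 75 133  85]
230 [554.9 -98.4  70.4] [ 66 125  77]
260 [571.5 -97.2  70.3] [ 60 120  72]
290 [589.3 -95.9  70.5] [ 58 118  69]
320 [607.9 -94.5  70.5] [19 21 19]
col 200 first row 140 [  1.4 -22.9 -51.8]
col 300 first row 9 [-140.8    0.4  -69.2]
(np.float64(564.5), np.float64(-98.2), 63, 4.1) -> [3.8 0.3 1.2] [0.  0.1 0. ]
```

Emit:
{"fn": "step_arm", "kwargs": {
  "motion": [
    [3, 0, 1, 0, 0, 0, 255],
    [6.2, 0, 2, 0, 0, 0, 255],
    [6.2, 0, 4, 0, 0, 0, 255],
    [6.2, 0, 6, 0, 0, 0, 255],
    [6.2, 0, 7, 0, 0, 0, 255],
    [6.2, 0, 7.5, 0, 0, 0, 255],
    [6.2, 0, 7.5, 0, 0, 0, 255]
  ]
}}

```text
time_s: 41.48
eef_pos: [0.57, -0.0979, 0.0596]
eef_rot: [0.707, -0.025, 0.707, 0.025]
wrist_force: [1.0, -0.2, -1.6]
opening: 0.687
```

Emit:
{"fn": "step_arm", "kwargs": {
  "motion": [
    [0, 0, 1, 0, 0, 0, 255],
    [0, 0, 1.5, 0, 0, 0, 255],
    [0, 0, 1.5, 0, 0, 0, 255]
  ]
}}

```text
time_s: 41.85
eef_pos: [0.5715, -0.0978, 0.0596]
eef_rot: [0.707, -0.025, 0.707, 0.025]
wrist_force: [0.2, 0.9, -1.5]
opening: 0.689
```

Emit:
{"fn": "step_arm", "kwargs": {
  "motion": [
    [0, 0, 1, 0, 0, 0, 255],
    [0, 0, 1.5, 0, 0, 0, 255],
    [0, 0, 1.5, 0, 0, 0, 255]
  ]
}}

```text
time_s: 42.22
eef_pos: [0.5723, -0.0976, 0.0594]
eef_rot: [0.706, -0.025, 0.707, 0.026]
wrist_force: [-3.0, -0.9, 0.8]
opening: 0.691
```

Emit:
{"fn": "step_arm", "kwargs": {
  "motion": [
    [0, 0, 1, 0, 0, 0, 255],
    [0, 0, 1, 0, 0, 0, 255]
  ]
}}

```text
time_s: 42.48
eef_pos: [0.5725, -0.0976, 0.0593]
eef_rot: [0.705, -0.025, 0.708, 0.026]
wrist_force: [-6.5, -1.2, 3.8]
opening: 0.684
```

Emit:
{"fn": "step_arm", "kwargs": {
  "motion": [
    [0.6, 0, 0, 0, 0, 0, 255],
    [0.6, 0, 0, 0, 0, 0, 255]
  ]
}}

```text
time_s: 42.72
eef_pos: [0.5725, -0.0976, 0.0591]
eef_rot: [0.705, -0.025, 0.708, 0.026]
wrist_force: [-9.4, -0.2, 6.2]
opening: 0.691
```

Emit:
{"fn": "step_arm", "kwargs": {
  "motion": [
    [0, 0, 0, 0, 0, 0, 30],
    [0, 0, 0, 0, 0, 0, 30],
    [-20, 0, 0, 0, 0, 0, 0],
    [-60, 0, 0, 0, 0, 0, 0],
    [-110, 0, -30, 0, 0, 0, 0],
    [-110, 0, -30, 0, 0, 0, 0],
    [-110, 0, -30, 0, 0, 0, 0]
  ]
}}

```text
time_s: 43.6
eef_pos: [0.5445, -0.0999, 0.1701]
eef_rot: [0.707, -0.026, 0.706, 0.025]
wrist_force: [0.1, 0.0, -0.2]
opening: 0.996
```

Run:
```python
from h import *
where(); im,d=snap("wrist","w19"); blobs("wrist",["blue","green"])
way([(440,410,170,-16)])
```

```text
stand x,y,z [-26.1  -0.2 170.1] yaw 4.1 F [ 0.1  0.  -0.2] open 0.996
blue [  3. 177.] 359 ctr [ 550.4 -316.4] size [ 8.  54.8] ang 81.1 zmed 44.4
green [250. 212.] 6716 ctr [588.6 -95.3] size [117.8  77.7] ang 4.2 zmed 63.3
(440, 410, 170, -16) -> [ -1.  515.8 -67.1] [20.1 -0.  -0. ]
```

View pics/w19.png

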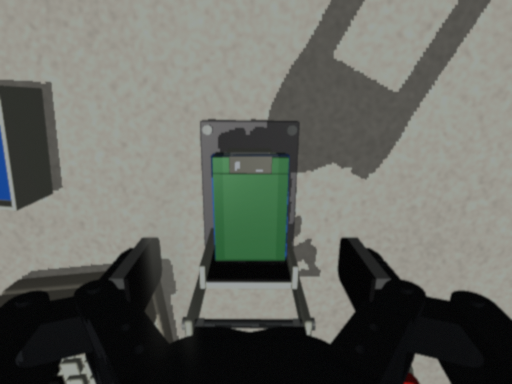

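The third cassette is square and flush (rows 153–262). Its top at z 65 equals 35 + 3·8 + 2·3. Now the face plate.

Emit:
{"fn": "step_arm", "kwargs": {
  "motion": [
    [-1, 516, -67, 20, 0, 0, 40],
    [-1, 516, -67, 20, 0, 0, 40],
    [-1, 516, -67, 20, 0, 0, 40],
    [-1, 516, -67, 20, 0, 0, 40],
    [-1, 516, -67, 20, 0, 0, 40],
    [-1, 516, -67, 20, 0, 0, 40],
    [-1, 516, -67, 20, 0, 0, 40],
    [-1, 516, -67, 20, 0, 0, 40],
    [-1, 516, -67, 20, 0, 0, 40],
    [-1, 516, -67, 20, 0, 0, 40]
  ]
}}

```text
time_s: 44.9
eef_pos: [0.4386, 0.4115, 0.1681]
eef_rot: [0.7, 0.096, 0.701, -0.097]
wrist_force: [-0.1, 0.5, -0.2]
opening: 0.841
```

Emit:
{"fn": "step_arm", "kwargs": {
  "motion": [
    [0, 0, 0, 0, 0, 0, 40],
    [0, 0, 0, 0, 0, 0, 40]
  ]
}}

```text
time_s: 45.15
eef_pos: [0.4405, 0.4088, 0.1695]
eef_rot: [0.7, 0.098, 0.7, -0.098]
wrist_force: [0.2, -0.8, -0.4]
opening: 0.844
```

Run:
```python
from h import *
where(); im,d=snap("wrist","w20"); blobs("wrist",["orange"])
way([(460,428.5,170,-16),(460,428.5,-3,-16)])
```

```text
stand x,y,z [-93.5 514.6 169.5] yaw -16.0 F [ 0.2 -0.8 -0.4] open 0.844
orange [466. 158.] 10973 ctr [492.6 625.5] size [ 85.9 134.9] ang 87.4 zmed 9.5
orange [272. 190.] 4211 ctr [465.1 428.6] size [61.4 85.3] ang 73.8 zmed 6.6
(460, 428.5, 170, -16) -> [-0.2 24.2 13.3] [ 0. -0.  0.]
(460, 428.5, -3, -16) -> [172.8  24.3  13.3] [ 0. -0.  0.]
```

Emit:
{"fn": "step_arm", "kwargs": {
  "motion": [
    [0, 25, 13, 0, 0, 0, 40],
    [60, 25, 13, 0, 0, 0, 40],
    [120, 25, 13, 0, 0, 0, 40],
    [160, 25, 13, 0, 0, 0, 40],
    [172, 25, 13, 0, 0, 0, 40],
    [173.5, 25, 13, 0, 0, 0, 40],
    [173.5, 25, 13, 0, 0, 0, 40],
    [173.5, 25, 13, 0, 0, 0, 40]
  ]
}}

```text
time_s: 46.2
eef_pos: [0.4608, 0.4314, -0.0014]
eef_rot: [0.701, 0.098, 0.699, -0.097]
wrist_force: [-0.6, -0.4, 0.7]
opening: 0.843
```

Emit:
{"fn": "step_arm", "kwargs": {
  "motion": [
    [0, 0, 0, 0, 0, 0, 255],
    [0, 0, 0, 0, 0, 0, 255],
    [0, 0, 0, 0, 0, 0, 255],
    [0, 0, 0, 0, 0, 0, 255]
  ]
}}

```text
time_s: 46.7
eef_pos: [0.4606, 0.4314, -0.0011]
eef_rot: [0.701, 0.098, 0.7, -0.097]
wrist_force: [-1.7, -2.3, 8.6]
opening: 0.716
```

Emit:
{"fn": "step_arm", "kwargs": {
  "motion": [
    [-30, 0, 0, 0, 0, 0, 255],
    [-60, 0, 0, 0, 0, 0, 255],
    [-120, 0, 0, 0, 0, 0, 255],
    [-120, 0, 0, 0, 0, 0, 255],
    [-120, 0, 0, 0, 0, 0, 255]
  ]
}}

```text
time_s: 47.32
eef_pos: [0.4594, 0.4306, 0.117]
eef_rot: [0.701, 0.098, 0.7, -0.097]
wrist_force: [-0.1, 0.9, -0.5]
opening: 0.717
```

Run:
```python
from h import *
held(range(150,330,30),save="w21"); way([st(-8,0,170),st(-8,0,75)])
```

```text
tcp [459.37586514 430.58811881 116.97081285] open 0.7166131428870718 [-0.1  0.9 -0.5]
150 [412.9 444.7 124.1] [100  48  12]
180 [425.9 441.  124.6] [105  49  14]
210 [440.  437.  124.8] [103  46  11]
240 [455.1 432.9 124.6] [101  44   8]
270 [471.1 428.3 124.7] [99 43  7]
300 [487.9 423.5 124.8] [179  84  21]
col 200 first row 147 [ -0.9 -22.2 -49. ]
col 300 first row 147 [ -1.9  24.4 -49.2]
(np.float64(562.5), np.float64(-98.4), 170, 4.1) -> [ -54.  -480.   244.3] [-20.   -0.1   0.1]
(np.float64(562.5), np.float64(-98.4), 75, 4.1) -> [  41.  -479.9  244.4] [-20.   -0.1   0.1]
```

Emit:
{"fn": "step_arm", "kwargs": {
  "motion": [
    [-54, -480, 242, -20, 0, 0, 255],
    [-54, -480, 242, -20, 0, 0, 255],
    [-54, -480, 242, -20, 0, 0, 255],
    [-54, -480, 242, -20, 0, 0, 255],
    [-54, -480, 242, -20, 0, 0, 255],
    [-54, -480, 242, -20, 0, 0, 255],
    [-54, -480, 242, -20, 0, 0, 255],
    [-54, -480, 242, -20, 0, 0, 255],
    [-54, -480, 242, -20, 0, 0, 255],
    [-54, -480, 242, -20, 0, 0, 255]
  ]
}}

```text
time_s: 48.62
eef_pos: [0.5605, -0.1003, 0.1691]
eef_rot: [0.706, -0.024, 0.707, 0.024]
wrist_force: [-0.2, 0.2, -0.7]
opening: 0.715
```

Emit:
{"fn": "step_arm", "kwargs": {
  "motion": [
    [40, 0, 0, 0, 0, 0, 255],
    [80, 0, 0, 0, 0, 0, 255],
    [98, 0, 0, 0, 0, 0, 255],
    [98, 0, 0, 0, 0, 0, 255],
    [98, 0, 0, 0, 0, 0, 255]
  ]
}}

```text
time_s: 49.25
eef_pos: [0.5619, -0.0973, 0.0738]
eef_rot: [0.707, -0.026, 0.706, 0.025]
wrist_force: [0.4, -0.8, -0.2]
opening: 0.715
```

Run:
```python
from h import *
where(); held(range(150,330,40),save="w22"); way([st(-4,0,66)])
```

```text
stand x,y,z [-8.5  1.1 73.8] yaw 4.2 F [ 0.4 -0.8 -0.2] open 0.715
tcp [561.94861738 -97.33658679  73.77254162] open 0.7151724234268039 [ 0.4 -0.8 -0.2]
150 [ 513.6 -100.3   80.8] [106  52  14]
190 [532.1 -99.   81.6] [114  54  18]
230 [552.1 -98.   81.4] [110  51  14]
270 [574.  -95.9  81.5] [108  47   9]
310 [597.6 -94.2  81.5] [189  86  19]
col 200 first row 147 [ -2.5 -22.4 -49. ]
col 300 first row 115 [-140.8    0.4  -69.2]
(np.float64(566.5), np.float64(-98.1), 66, 4.1) -> [ 8.2 -0.9  4.2] [0.1 0.1 0.1]
```

Emit:
{"fn": "step_arm", "kwargs": {
  "motion": [
    [5, -1, 1, 0, 0, 0, 255],
    [9.3, -1, 2, 0, 0, 0, 255],
    [9.3, -1, 4, 0, 0, 0, 255],
    [9.3, -1, 5, 0, 0, 0, 255],
    [9.3, -1, 6, 0, 0, 0, 255],
    [9.3, -1, 6, 0, 0, 0, 255]
  ]
}}

```text
time_s: 50.05
eef_pos: [0.5671, -0.0982, 0.064]
eef_rot: [0.707, -0.026, 0.707, 0.025]
wrist_force: [-2.4, 0.6, 5.2]
opening: 0.72
```

Emit:
{"fn": "step_arm", "kwargs": {
  "motion": [
    [0, 0, 1, 0, 0, 0, 255],
    [0, 0, 1.5, 0, 0, 0, 255],
    [0, 0, 1.5, 0, 0, 0, 255]
  ]
}}

```text
time_s: 50.42
eef_pos: [0.5685, -0.0981, 0.0639]
eef_rot: [0.707, -0.026, 0.707, 0.025]
wrist_force: [-2.7, -0.4, 5.8]
opening: 0.718
```

Emit:
{"fn": "step_arm", "kwargs": {
  "motion": [
    [0, 0, 1, 0, 0, 0, 255],
    [0, 0, 1, 0, 0, 0, 255]
  ]
}}

```text
time_s: 50.68
eef_pos: [0.5693, -0.098, 0.0639]
eef_rot: [0.706, -0.026, 0.707, 0.025]
wrist_force: [-4.7, 0.5, 6.7]
opening: 0.715
```

Emit:
{"fn": "step_arm", "kwargs": {
  "motion": [
    [0, 0, 0.7, 0, 0, 0, 255],
    [0, 0, 1.4, 0, 0, 0, 255],
    [0, 0, 1.4, 0, 0, 0, 255]
  ]
}}

```text
time_s: 51.05
eef_pos: [0.5694, -0.098, 0.0639]
eef_rot: [0.705, -0.026, 0.708, 0.025]
wrist_force: [-9.4, -1.2, 11.3]
opening: 0.714
```

Emit:
{"fn": "step_arm", "kwargs": {
  "motion": [
    [0, 0, 0, 0, 0, 0, 30],
    [0, 0, 0, 0, 0, 0, 30],
    [-20, 0, 0, 0, 0, 0, 0],
    [-60, 0, 0, 0, 0, 0, 0],
    [-110, 0, -30, 0, 0, 0, 0],
    [-110, 0, -30, 0, 0, 0, 0],
    [-110, 0, -30, 0, 0, 0, 0]
  ]
}}

```text
time_s: 51.92
eef_pos: [0.5413, -0.0999, 0.1742]
eef_rot: [0.707, -0.026, 0.706, 0.025]
wrist_force: [-0.3, 0.7, -0.0]
opening: 1.002
```

Run:
```python
from h import *
where(); im,d=snap("wrist","w23"); blobs("wrist",["orange","green","blue"])
im2=cv2.resize(im[80:310,120:380],None,fx=3,fy=2.6,interpolation=cv2.INTER_CUBIC); cv2.imwrite("pics/w23c.png",im2[:,:,::-1])
way([st(-26,0,290),st(150,0,290),st(150,0,200),st(60,0,200)])
```

```text
stand x,y,z [-29.2   0.  174.2] yaw 4.1 F [-0.3  0.7 -0. ] open 1.002
orange [249. 225.] 6042 ctr [604.1 -94.9] size [106.2  79.9] ang 3.9 zmed 71.6
blue [  4. 169.] 689 ctr [ 538.2 -316.2] size [11.7 79.7] ang 81.1 zmed 44.3
(np.float64(544.6), np.float64(-99.7), 290, 4.1) -> [-117.    -0.3    3.7] [ 0. -0. -0.]
(np.float64(720.1), np.float64(-87.1), 290, 4.1) -> [-117.    -0.4  179.6] [ 0. -0. -0.]
(np.float64(720.1), np.float64(-87.1), 200, 4.1) -> [-27.   -0.4 179.7] [ 0. -0. -0.]
(np.float64(630.3), np.float64(-93.5), 200, 4.1) -> [-27.   -0.3  89.6] [ 0. -0. -0.]
```

View pics/w23c.png

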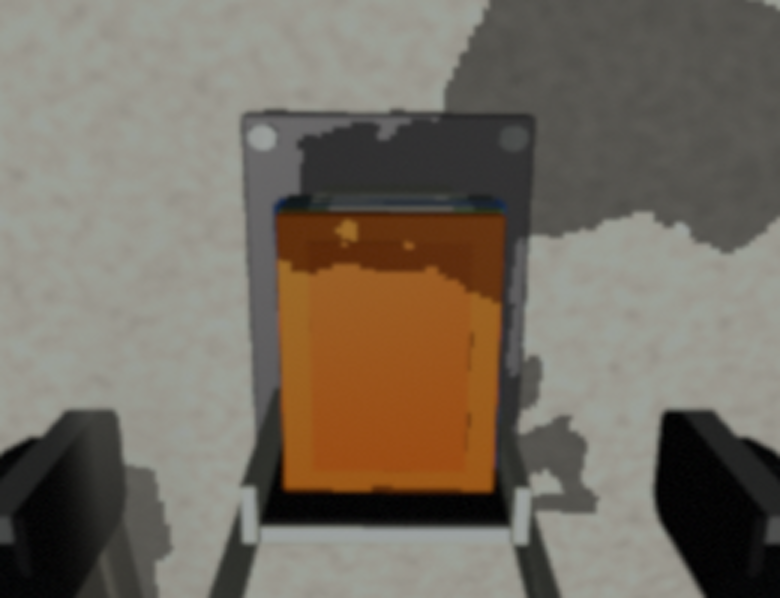

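The face plate is square and flush at top z 73, and only thin slivers of the lower layers show at the near end. Now the clamp: go over the handle with shut fingers and pull it from behind.

Emit:
{"fn": "step_arm", "kwargs": {
  "motion": [
    [-117, 0, 4, 0, 0, 0, 255],
    [-117, 0, 4, 0, 0, 0, 255],
    [-117, 0, 60, 0, 0, 0, 255],
    [-117, 0, 120, 0, 0, 0, 255],
    [-117, 0, 182, 0, 0, 0, 255],
    [-117, 0, 182, 0, 0, 0, 255],
    [-117, 0, 182, 0, 0, 0, 255],
    [-70, 0, 182, 0, 0, 0, 255],
    [-33, 0, 182, 0, 0, 0, 255],
    [-33, 0, 182, 0, 0, 0, 255]
  ]
}}

```text
time_s: 53.22
eef_pos: [0.7194, -0.0863, 0.2035]
eef_rot: [0.704, -0.025, 0.709, 0.026]
wrist_force: [-1.1, -0.7, 0.1]
opening: 0.002
```

Emit:
{"fn": "step_arm", "kwargs": {
  "motion": [
    [0, 0, -10, 0, 0, 0, 255],
    [0, 0, -20, 0, 0, 0, 255],
    [0, 0, -20, 0, 0, 0, 255]
  ]
}}

```text
time_s: 53.6
eef_pos: [0.7026, -0.0885, 0.2089]
eef_rot: [0.708, -0.026, 0.706, 0.025]
wrist_force: [0.6, 0.5, 0.5]
opening: -0.0
```

```bash
python3 -c "
from h import *
where()"
```

```text
stand x,y,z [ 1.325e+02 -2.000e-01  2.089e+02] yaw 4.1 F [0.6 0.5 0.5] open -0.0
```

Emit:
{"fn": "step_arm", "kwargs": {
  "motion": [
    [0, 0, -10, 0, 0, 0, 255],
    [0, 0, -20, 0, 0, 0, 255],
    [0, 0, -30, 0, 0, 0, 255],
    [0, 0, -40, 0, 0, 0, 255],
    [0, 0, -50, 0, 0, 0, 255],
    [0, 0, -58, 0, 0, 0, 255],
    [0, 0, -66, 0, 0, 0, 255],
    [0, 0, -74, 0, 0, 0, 255]
  ]
}}

```text
time_s: 54.6
eef_pos: [0.6281, -0.0935, 0.2059]
eef_rot: [0.706, -0.025, 0.707, 0.026]
wrist_force: [0.6, -0.3, -0.8]
opening: -0.003
```

Run:
```python
from h import *
where(); im,d=snap("scene"); im2=cv2.resize(im[170:310,80:290],None,fx=3.6,fy=3.6,interpolation=cv2.INTER_CUBIC); cv2.imwrite("pics/s2.png",im2[:,:,::-1])
im,d=snap("top"); _,_,P=cloud("top"); h=cv2.cvtColor(im,cv2.COLOR_RGB2HSV).astype(int)
b=((h[...,0]<5)|(h[...,0]>175))&(h[...,1]>150)&(h[...,2]>100); p=P[b]*1000; p=p[(p[:,1]<0)&(p[:,2]>50)]; print(len(p),np.median(p,0) if len(p) else '')
```

```text
stand x,y,z [5.770e+01 2.000e-01 2.059e+02] yaw 4.1 F [ 0.6 -0.3 -0.8] open -0.003
3 [ 612.43277193 -130.2937434   224.9000146 ]
```

The handle is past upright at stand x≈42. I'll retreat upward and wait for it to sink.

Emit:
{"fn": "step_arm", "kwargs": {
  "motion": [
    [-50, 0, 0, 0, 0, 0, 255],
    [-100, 0, 0, 0, 0, 0, 255],
    [-120, 0, 0, 0, 0, 0, 255],
    [-120, 0, 0, 0, 0, 0, 255],
    [-120, 0, 0, 0, 0, 0, 255],
    [-120, 0, 0, 0, 0, 0, 255],
    [-120, 0, 0, 0, 0, 0, 255],
    [-120, 0, 0, 0, 0, 0, 255],
    [-120, 0, 0, 0, 0, 0, 255],
    [-120, 0, 0, 0, 0, 0, 255]
  ]
}}

```text
time_s: 55.95
eef_pos: [0.6287, -0.0935, 0.3262]
eef_rot: [0.707, -0.025, 0.707, 0.025]
wrist_force: [-0.1, 0.1, 0.0]
opening: 0.004
```

Emit:
{"fn": "step_arm", "kwargs": {
  "motion": [
    [0, 0, 0, 0, 0, 0, 255],
    [0, 0, 0, 0, 0, 0, 255],
    [0, 0, 0, 0, 0, 0, 255],
    [0, 0, 0, 0, 0, 0, 255],
    [0, 0, 0, 0, 0, 0, 255],
    [0, 0, 0, 0, 0, 0, 255],
    [0, 0, 0, 0, 0, 0, 255],
    [0, 0, 0, 0, 0, 0, 255],
    [0, 0, 0, 0, 0, 0, 255],
    [0, 0, 0, 0, 0, 0, 255]
  ]
}}

```text
time_s: 57.2
eef_pos: [0.6287, -0.0934, 0.3262]
eef_rot: [0.707, -0.025, 0.707, 0.025]
wrist_force: [-0.5, 0.1, -0.3]
opening: -0.004
```

Emit:
{"fn": "step_arm", "kwargs": {
  "motion": [
    [0, 0, -60, 0, 0, 0, 255],
    [0, 0, -120, 0, 0, 0, 255],
    [0, 0, -180, 0, 0, 0, 255],
    [0, 0, -200, 0, 0, 0, 255],
    [0, 0, -200, 0, 0, 0, 255],
    [0, 0, -200, 0, 0, 0, 255],
    [0, 0, -200, 0, 0, 0, 255],
    [0, 0, -200, 0, 0, 0, 255],
    [0, 0, -200, 0, 0, 0, 255],
    [0, 0, -200, 0, 0, 0, 255]
  ]
}}

```text
time_s: 58.45
eef_pos: [0.4294, -0.1078, 0.3261]
eef_rot: [0.707, -0.025, 0.707, 0.026]
wrist_force: [-0.7, -0.5, 0.9]
opening: -0.001
```

Run:
```python
from h import *
where(); im,d=snap("wrist"); _,_,P=cloud("wrist"); h=cv2.cvtColor(im,cv2.COLOR_RGB2HSV).astype(int)
b=((h[...,0]<4)|(h[...,0]>175))&(h[...,1]>150)&(h[...,2]>80)
p=P[b]*1000; p=p[(p[:,1]<0)]; print(len(p),np.median(p,0) if len(p) else '', "expect", st(80-125*np.cos(-.12),0,107+125*np.sin(-.12)+5))
cv2.imwrite("pics/w24.png",cv2.resize(im,None,fx=1.5,fy=1.5,interpolation=cv2.INTER_CUBIC)[:,:,::-1])
```

```text
stand x,y,z [-1.415e+02  1.000e-01  3.261e+02] yaw 4.1 F [-0.7 -0.5  0.9] open -0.001
183 [ 524.70968728 -114.50716953   94.48980925] expect (np.float64(526.5), np.float64(-101.0), np.float64(97.03597408888508), 4.1)
```

View pics/w24.png

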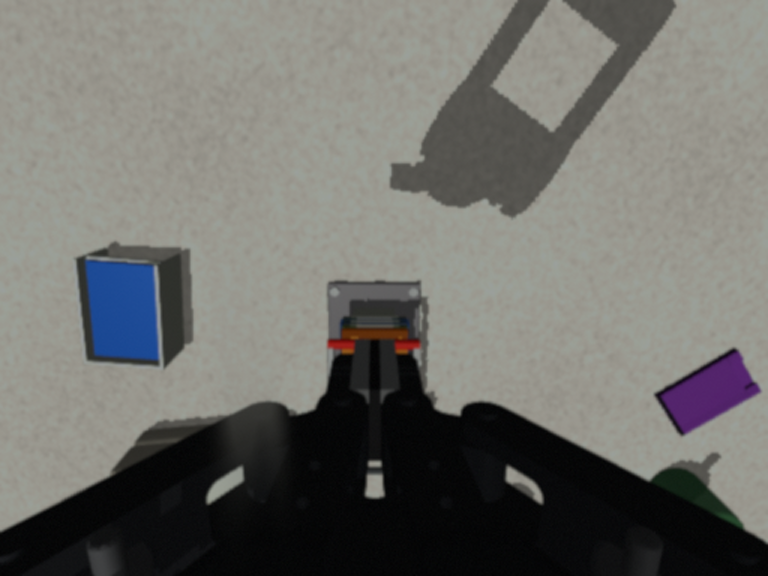

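The handle reads z 96, as expected for three cassettes (97 at −0.12 rad). I'll back off for one last clear look.

Emit:
{"fn": "step_arm", "kwargs": {
  "motion": [
    [-10, 0, -60, 0, 0, 0, 0],
    [-10, 0, -90, 0, 0, 0, 0],
    [-10, 0, -90, 0, 0, 0, 0],
    [-10, 0, -90, 0, 0, 0, 0],
    [-10, 0, -90, 0, 0, 0, 0],
    [-10, 0, -90, 0, 0, 0, 0],
    [-10, 0, -90, 0, 0, 0, 0]
  ]
}}

```text
time_s: 59.38
eef_pos: [0.3397, -0.1142, 0.336]
eef_rot: [0.706, -0.026, 0.707, 0.026]
wrist_force: [-0.2, 0.1, 0.0]
opening: 1.0
```

Run:
```python
from h import *
where(); im,d=snap("wrist"); _,_,P=cloud("wrist"); h=cv2.cvtColor(im,cv2.COLOR_RGB2HSV).astype(int)
b=((h[...,0]<4)|(h[...,0]>175))&(h[...,1]>150)&(h[...,2]>80)
p=P[b]*1000; p=p[(p[:,1]<0)]; print(len(p),np.median(p,0))
blobs("wrist",["orange","blue","purple"],40)
a=cv2.resize(im[170:300,190:310],None,fx=4.4,fy=4.4,interpolation=cv2.INTER_CUBIC)
cv2.imwrite("pics/fin.png",a[:,:,::-1])
```

```text
stand x,y,z [-2.314e+02  1.000e-01  3.360e+02] yaw 4.2 F [-0.2  0.1  0. ] open 1.0
255 [ 524.66192047 -101.91975545   94.3720681 ]
orange [249. 290.] 404 ctr [598.6 -95.1] size [20.9 72.4] ang 4.2 zmed 71.8
orange [249. 315.] 770 ctr [651.2 -91.4] size [41.8 71.2] ang 4.2 zmed 71.6
blue [ 91. 253.] 1972 ctr [ 525.3 -347.3] size [63.5 99.6] ang 89.6 zmed 44.4
purple [464. 290.] 462 ctr [567.2 288. ] size [43.6 84.8] ang 12.0 zmed 6.0
```

View pics/fin.png

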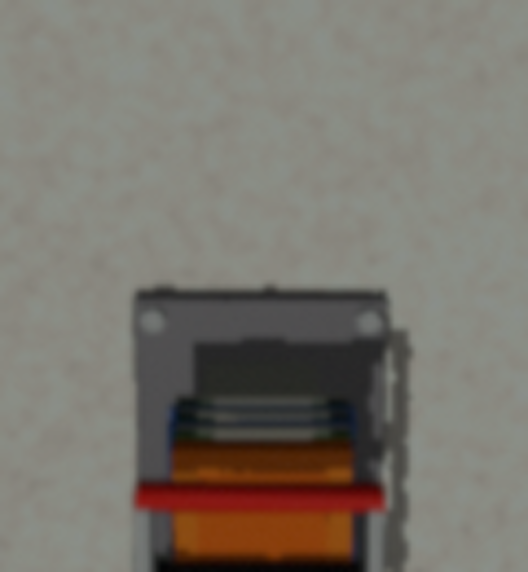

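The stack is straight, the clamp is down on the orange plate, and the two sheets left in the tray are unmoved (top z 46). Handing in.

```bash
python3 -c "
from bench import ctrl
print(ctrl.hand_in())"
```

```text
the job is handed in; nothing more can be done
None
```

The casting stand is set up and handed in at about 59 s. On the bed are the three cassettes that were present, glass side up and foot edge to the gasket. One blue sheet lies between each pair, the small orange face plate is on top, and the clamp is swung over it.

- **Stack height:** the tops after each layer read 43, 46, 54, 57, 65 and 73 mm, matching the expected stack. These include a 1.7 mm correction for a steady camera height offset.
- **Squareness:** every part was pushed against the gasket until contact was felt (about 8–10 N). Measured yaw was 3.9–4.2°, against about 4.1° for the bed.
- **Clamp:** the handle rests at about 96 mm, against 97 mm expected for three cassettes. I did not see the pressure bar itself touch the plate; that is inferred from the handle height.
- **Left alone:** two sheets remain in the tray. The purple look-alike, the large orange plate, the jar, the soap and the tally were never touched. I did not measure these again at the end, apart from the tray sheets.
- **Weak grip:** the third cassette was held close to the fingertips, but it stayed level and seated normally.

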